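# Put the specimen cups and probe rod away in the instrument drawer

## Robot

A 7-joint arm with a two-finger parallel gripper is mounted at the origin on the work surface. World frame = base frame: x ahead of the robot, y to its left, z up, the work surface at z = 0. Lengths are in m, angles in rad, forces in N, time in s.
With the tool pointing down it reaches from about 0.4 to 0.85 m from the base axis. Payload 4.5 kg.
Tool frame: the origin (TCP) lies between the finger pads; the fingertips stand r.tip_reach ahead of it and the grasp point (between the pads) lies 3 mm ahead of it (r.tip_reach is the distance from the TCP to the fingertips, in m); z points along the fingers, y is the line along which they close (so a half turn about z gives the same grasp; the last joint's range is limited). The gripper opens to 88 mm and grips with 3 to 60 N. Pads are 18 mm wide; open, the fingers measure 123 mm over their backs; the gripper's body (75 mm by 187 mm) begins 45 mm behind the grasp point.
Start: joints at [-1.28, 0.689, -0.195, 1.565, 0.157, 0.902, -0.215], TCP at [0.159, 0.605, 0.23] pointing down, gripper open.
Joint ranges: [-3.01, 3.01], [-0.46, 2.08], [-1.47, 1.51], [0.13, 2.56], [-1, 4.14], [0.04, 2.09], [-2.66, 2.66]. Speed limits (rad/s): [2.57, 2.57, 3.14, 3.14, 3.14, 3.14, 3.14].

## Interface

Orientations are given as a unit quaternion [x, y, z, w].
In Python, from plant import r gives the robot as it stands.
- The arm moves only by the tool step_arm, never from a script. Its argument "motion" is a list of rows, each an object with "dp": the shift along the tool's x, y, z in mm, a list of three; "twist": the turn, a rotation vector about the tool's x, y, z in rad, a list of three; "hand": the opening, from -1 (shut) to 1 (fully open). In form: [{"dp": [dx, dy, dz], "twist": [rx, ry, rz], "hand": hand}, ...]. A call has 1 to 5 rows; each row is the pose to reach, as a shift and turn from the pose commanded when the call began, along the tool's axes at that moment; what a row does not reach only later rows make up. A row lasts 1/8 s, in which the tool goes at most 62.5 mm and 10.7 degrees, less where a joint would pass 70% of its speed; a pose out of reach is approached as far as the arm can. A call with a gripper value outside its range is refused whole. The fingers move at their own pace and stop on an object; "force" is the grip in N (left out, the last holds). Time passes only in rows, so rows that repeat a pose let the fingers close. It gives the time, the measured TCP pose, the force, the opening and the grip force at its end, in the units of the state.
- r.get_state(): the state, without advancing time (a new reading comes with each control period).
- r.snapshot(name): name is "scene" or "top"; returns a dict with "pixels" (420x560x3 uint8, red, green, blue), "depth" (420x560 float32, m along the optical axis (not along the pixel's ray), 0 where there is no reading), "fx", "fy", "cx", "cy" (pixels), "xyz" and "orientation" of the camera in the world. Camera axes: x right, y down, z forward; pixel columns grow to the right and rows downward; lengths in m; the calibration is good to about 2 mm. A picture is of the moment at which its call begins.
- r.finish_job(): hands the job in; it is judged then, once.
Trained networks look in the newest picture that a camera, given by its name, has taken for a name from the list of things; names that differ only in an ending like _2 or _b are one class to them, and where a whole thing is asked for, a point or a joint stands for the part that bears it (a point fixed in the world has none). Each returns a list of dicts, best first, with "score" (0 to 1); they miss things now and then, are a little off and sometimes report something else, mostly with a low value. They report only what shows in the picture. A call takes as long as a camera call.
- r.search_frame(camera, thing): "at" ([x, y, z] in m, in the coordinates of the camera as it stood for that picture, good to about 4 mm: the middle of the surface that is visible of it).
The state is a dict: "clock": time; "q": joint angles; "qd": joint speeds; "joint_torque": joint torques, N m; "tool_pos": TCP position; "eef_rot": TCP orientation; "contact_force": force on the tool from outside, world axes, zero at the start; "moment": the same for the moment, N m; "opening": opening from 0.0 (shut) to 1.0 (fully open); "finger_force": force on a finger pad.
Only numpy, scipy, OpenCV 4.12 (cv2) and the standard library are available. Lean on these libraries where they do the work, as an engineer would, in place of code of your own. Each camera call takes 0.05 s, during which the arm holds its last target. There are 200 camera calls.

## Task

The pull tests are over, so tidy the bench into the white cabinet with the red drawer: pull the drawer open by its handle, nest every orange specimen cup standing on the bench upright into one stack in the blue cup inside the drawer, and put the yellow-topped rod all the way down into the narrow clear tube beside it. Then close the drawer fully, gently and without slamming it, leaving the screwdriver, the bottle and the brass weight alone.

Things in the scene. Friction and masses are not known exactly. Their poses are not given: they have to be found in the camera images.
- cup0: orange plastic specimen cup, open at the top, 50 mm tall, 60 g: collar 58 mm outside and 53 mm inside diameter, 37 to 50 mm above the underside; below it a cone from 50 mm down to 34 mm at the heavy foot. Inner floor 18 mm up, so each nested cup sits 18 mm above the one below. Upright on the bench at the start; may be absent (None). Origin: centre of its underside, z up
- cup1: orange plastic specimen cup, open at the top, 50 mm tall, 60 g: collar 58 mm outside and 53 mm inside diameter, 37 to 50 mm above the underside; below it a cone from 50 mm down to 34 mm at the heavy foot. Inner floor 18 mm up, so each nested cup sits 18 mm above the one below. Upright on the bench at the start; may be absent (None). Origin: centre of its underside, z up
- cup2: orange plastic specimen cup, open at the top, 50 mm tall, 60 g: collar 58 mm outside and 53 mm inside diameter, 37 to 50 mm above the underside; below it a cone from 50 mm down to 34 mm at the heavy foot. Inner floor 18 mm up, so each nested cup sits 18 mm above the one below. Upright on the bench at the start; may be absent (None). Origin: centre of its underside, z up
- cup3: orange plastic specimen cup, open at the top, 50 mm tall, 60 g: collar 58 mm outside and 53 mm inside diameter, 37 to 50 mm above the underside; below it a cone from 50 mm down to 34 mm at the heavy foot. Inner floor 18 mm up, so each nested cup sits 18 mm above the one below. Upright on the bench at the start; may be absent (None). Origin: centre of its underside, z up
- rod: steel probe rod standing upright in the blue stand: shaft 8 mm diameter, 78 mm long with a tapered tip, then a yellow grip 12 mm diameter and 30 mm long (78 to 108 mm from the tip). 50 g. Origin: the lower tip, z along the rod towards the yellow grip
- stand: fixed blue-painted metal block 60 x 60 x 45 mm with one 11.5 mm hole, 40 mm deep, in the middle of its top, holding the rod at the start. Origin: centre of its underside
- cab_front (a point): middle of the front lower edge of the fixed white cabinet (260 x 260 x 165 mm high, one red-fronted drawer), on the bench, turned as the cabinet is: the drawer slides out along its -x, the cabinet lies towards +x, y along the front. Above the bench: drawer floor 22 mm, drawer side walls' top 143 mm, underside of the cabinet top 153 mm, top of the red front 152 mm
- drawer (a joint): drawer opening in m: 0 closed, 0.18 fully out, sliding along the cabinet's -x; it may start slightly ajar and takes 1 to 2 N to move
- handle (a point): middle of the drawer's dark horizontal bar handle (bar 11 mm diameter, 120 mm long along the cabinet's y, 127 mm above the bench, bar axis 35 mm in front of the red front, held by a thin stem near each end). Moves with the drawer
- nest (a point): centre of the underside of the blue cup fixed in the drawer, same shape and sizes as the orange cups; on the drawer floor, 75 mm behind the outer face of the red front, 52 mm from the drawer's middle line towards the cabinet's -y; z up. Uncovered once the drawer is about 0.12 m out. Moves with the drawer
- tube_mouth (a point): centre of the mouth of the clear upright tube (yellow ring at the top) fixed in the drawer, 110 mm from the blue cup towards the cabinet's +y: outside diameter 21 mm (ring 24), bore 13 mm, 75 mm tall, 70 mm deep; z up. A rod fully down has its grip 8 mm above the mouth. Moves with the drawer
- driver: bystander: screwdriver with a green handle lying on the bench; leave alone. Origin about its middle
- bottle: bystander: white bottle 60 mm diameter, 110 mm tall; leave alone. Origin: centre of its underside
- weight: bystander: brass weight 40 mm diameter, 64 mm tall; leave alone. Origin: centre of its underside

How it is judged:
On the way, in this order (a step that is already met when the one before it is completed fails the run):
1. the drawer has been pulled open, at least 120 mm (value of joint drawer above 0.12 m), for 0.2 s.
2. every cup is nested in the stack in the blue cup and the rod is fully down in the tube (horizontal distance between each of cup0, cup1, cup2, cup3 and nest below 0.006 m and z of cup0 in the frame of nest between 0.01 and 0.078 m and angle between each of cup0, cup1, cup2, cup3's own z axis and vertical below 0.1 rad and z of cup1 in the frame of nest between 0.01 and 0.078 m and z of cup2 in the frame of nest between 0.01 and 0.078 m and z of cup3 in the frame of nest between 0.01 and 0.078 m and z of rod in the frame of tube_mouth below -0.062 m and horizontal distance between rod and tube_mouth below 0.007 m and angle between rod's own z axis and vertical below 0.15 rad), for 0.2 s.
At the end, for the whole second after the job is handed in: every cup present is upright (within 0.1 rad), within 6 mm of the blue cup's axis and nested on the blue cup; the rod stands in the tube at least 62 mm deep and within 7 mm of its axis; the drawer is closed to within 8 mm; everything at rest (all of step 2 and value of joint drawer below 0.008 m and linear speed of each of cup0, cup1, cup2, cup3, rod below 0.02 m/s); the robot touches nothing.
It fails at once if the drawer is slammed (closing faster than 0.45 m/s) (velocity of joint drawer below -0.45 m/s).
It fails at once if the screwdriver is disturbed (moved more than 25 mm) (distance of driver from where it was at the start of the episode above 0.025 m).
It fails at once if the bottle is disturbed (moved more than 25 mm) (distance of bottle from where it was at the start of the episode above 0.025 m).
It fails at once if the brass weight is disturbed (moved more than 25 mm) (distance of weight from where it was at the start of the episode above 0.025 m).
Of cup0, cup1, cup2, cup3 only 2 to 4 are there at a start; the rules pass over those that are not, and their reading is None.
At some moment in a run one of cup0, cup1, cup2, cup3 may be knocked a few centimetres aside while the robot is not near it.
It also fails if it takes over 210 s, if anything falls off the work surface, if the arm or the gripper's body presses on something with over 40 N, if the wrist force passes 120 N, or if a joint passes its speed limit or range.

## Working session

There is one attempt and no reset: what is moved stays moved. The work goes in short steps, Python scripts to look and compute and a tool call to move; the robot and the scene stay as the last step left them, time stands still between calls to the robot, and variables do not carry over. Pictures are saved under pics/ and viewed, at most 14 in all, crops included, and the job is handed in when it is done.

Besides the shell and the picture viewer there is one more tool, called after "Call:" as a command line: name --argument value ..., lists and objects as JSON in quotes. step_arm: Moves the arm, as the interface text tells. Its arguments: {"type":"object","properties":{"motion":{"type":"array"},"force":{"type":"number"}},"required":["motion"]}

```bash
mkdir -p pics; ls; cat > h.py <<'E'
import numpy as np, cv2
from scipy.spatial.transform import Rotation as R
from plant import r
def snap(n,save=None):
    s=r.snapshot(n)
    if save: cv2.imwrite('pics/'+save,cv2.cvtColor(s['pixels'],cv2.COLOR_RGB2BGR))
    return s
def w(s,p): return R.from_quat(s['orientation']).apply(p)+np.array(s['xyz'])
def cloud(s):
    d=s['depth'];v,u=np.mgrid[:d.shape[0],:d.shape[1]]
    P=np.stack([(u-s['cx'])/s['fx']*d,(v-s['cy'])/s['fy']*d,d],-1)
    return w(s,P.reshape(-1,3)).reshape(P.shape)
def find(s,n,thing): return [(np.round(w(s,np.array(o['at'])),4),round(o['score'],2)) for o in r.search_frame(n,thing)]
def st():
    s=r.get_state();print({k:np.round(s[k],4).tolist() for k in ['clock','q','tool_pos','eef_rot','contact_force','opening','finger_force']});return s
def togo(target,Rt=None):
    "print dp (mm) and twist in tool axes to reach target pos / orientation matrix"
    s=r.get_state();R0=R.from_quat(s['eef_rot'])
    print('dp',np.round(R0.inv().apply(np.array(target)-s['tool_pos'])*1000,1))
    if Rt is not None: print('twist',np.round((R0.inv()*Rt).as_rotvec(),3))
E
python3 - <<'E'
from h import *
st();print(r.tip_reach)
for n in ['scene','top']:
    s=snap(n,n+'0.png');print(n,s['xyz'],s['orientation'],s['fx'],s['cx'],s['cy'])
    for t in ['cup0','rod','stand','handle','nest','tube_mouth','driver','bottle','weight','drawer']: print(t,find(s,n,t))
E
```

```text
pics
{'clock': 0.0, 'q': [-1.2802, 0.69, -0.1945, 1.5663, 0.1573, 0.9025, -0.2151], 'tool_pos': [0.1586, 0.6039, 0.2294], 'eef_rot': [0.128, 0.9918, -0.0009, -0.0001], 'contact_force': [-0.7152, 0.4299, -0.7802], 'opening': 1.0032, 'finger_force': 0.0}
0.022
scene [ 0.36009432 -0.85822612  0.87186572] [ 0.90658267 -0.15881438  0.05855577 -0.38659679] 435.4586768544527 276.0825642560777 214.2896832130653
cup0 [(array([ 0.4578, -0.1391,  0.0389]), 0.8), (array([ 0.4461, -0.2821,  0.041 ]), 0.72)]
rod [(array([ 0.6012, -0.2924,  0.0935]), 0.49)]
stand [(array([ 0.5914, -0.3049,  0.0444]), 0.84), (array([ 0.7255, -0.1562,  0.0635]), 0.61)]
handle [(array([0.6652, 0.0939, 0.1101]), 0.93)]
nest [(array([0.6696, 0.0898, 0.1156]), 0.73)]
tube_mouth [(array([0.6665, 0.0936, 0.1111]), 0.73)]
driver [(array([0.6666, 0.0914, 0.1162]), 0.69), (array([ 0.6072, -0.536 ,  0.023 ]), 0.56)]
bottle [(array([ 0.7269, -0.1557,  0.0643]), 0.91)]
weight [(array([ 0.7062, -0.273 ,  0.0428]), 0.89)]
drawer [(array([0.6681, 0.0914, 0.1147]), 0.58)]
top [ 0.53931198 -0.12246042  1.21152665] [ 0.71135756 -0.7017994   0.03065042 -0.02255149] 499.0436297629189 279.5157897617179 207.0037363489486
cup0 [(array([ 0.4413, -0.2936,  0.0293]), 0.76), (array([ 0.4505, -0.142 ,  0.0245]), 0.6), (array([0.6678, 0.1267, 0.1304]), 0.48)]
rod [(array([ 0.5948, -0.2862,  0.1097]), 0.43)]
stand [(array([ 0.5982, -0.2869,  0.0457]), 0.68), (array([ 0.7126, -0.2587,  0.0407]), 0.32)]
handle [(array([0.6675, 0.1226, 0.1308]), 0.57)]
nest [(array([0.67  , 0.1214, 0.1272]), 0.73), (array([ 0.4391, -0.2924,  0.0285]), 0.44)]
tube_mouth [(array([0.6707, 0.1252, 0.1345]), 0.82)]
driver [(array([ 0.6147, -0.5182,  0.0217]), 0.89)]
bottle [(array([ 0.7283, -0.1405,  0.0726]), 0.87)]
weight [(array([ 0.7103, -0.2585,  0.0415]), 0.55)]
drawer [(array([0.6692, 0.1243, 0.1345]), 0.87), (array([0.7931, 0.1185, 0.1713]), 0.53)]
```

View pics/scene0.png

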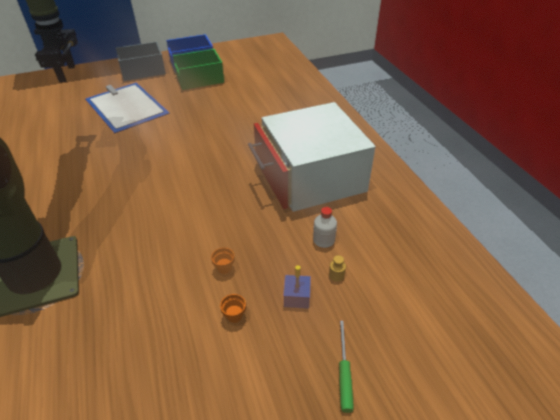

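View pics/top0.png

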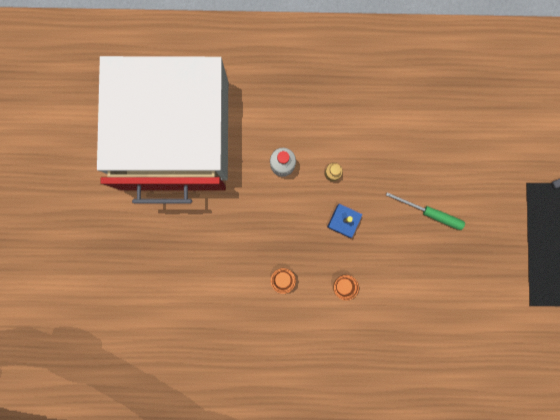

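Both pictures show two orange cups (top view at pixels (284,281) and (345,287)). The rod is in its stand at (346,220), the bottle at (284,161), the weight at (334,172) and the screwdriver at (425,210). The cabinet is at (160,115) with its drawer slightly ajar and the handle bar at (162,201).

```bash
cat >> h.py <<'E'
def plane(s,uv,z):
    uv=np.atleast_2d(uv).astype(float)
    d=np.c_[(uv[:,0]-s['cx'])/s['fx'],(uv[:,1]-s['cy'])/s['fy'],np.ones(len(uv))]
    d=R.from_quat(s['orientation']).apply(d);o=np.array(s['xyz'])
    return o+d*((z-o[2])/d[:,2])[:,None]
def mask(s,lo,hi):
    return cv2.inRange(cv2.cvtColor(s['pixels'],cv2.COLOR_RGB2HSV),np.array(lo),np.array(hi))
def blobs(m,amin=15):
    n,l,stt,c=cv2.connectedComponentsWithStats(m)
    return [(l==i) for i in range(1,n) if stt[i,4]>=amin]
def cups(s,z=0.05):
    out=[]
    for b in blobs(mask(s,(3,170,90),(14,255,255)),120):
        # rim outer contour: min enclosing circle of world points at rim height
        v,u=np.nonzero(b);P=plane(s,np.c_[u,v],z)[:,:2]
        c,rad=cv2.minEnclosingCircle(P.astype(np.float32)); out.append((np.round(c,4),round(rad,4),len(u)))
    return out
E
python3 - <<'E'
from h import *
s=snap('top');C=cloud(s);px=s['pixels']
print('cups top',cups(s))
for nm,lo,hi,z in [('rodtop',(20,100,100),(35,255,255),.113),('red',(0,150,80),(3,255,255),.152),('red',(175,150,80),(180,255,255),.152),('blue',(105,120,60),(125,255,255),.045)]:
    for b in blobs(mask(s,lo,hi)):
        v,u=np.nonzero(b);P=plane(s,np.c_[u,v],z)
        print(nm,len(u),(u.mean(),v.mean()),np.round(P.mean(0),4),cv2.minAreaRect((P[:,:2]*1000).astype(np.float32)), 'depth z',np.round(np.median(C[b],0),4))
# handle bar: z 0.11..0.14 in front
m=(C[...,2]>.105)&(C[...,2]<.14)&(C[...,0]<.70)&(C[...,1]>0)&(C[...,1]<.25)
for b in blobs(m.astype(np.uint8)):
    v,u=np.nonzero(b);P=plane(s,np.c_[u,v],.130);print('handle',len(u),np.round(np.median(C[b],0),4),cv2.minAreaRect((P[:,:2]*1000).astype(np.float32)))
# cabinet top
m=(C[...,2]>.155)&(C[...,2]<.18)&(px.min(-1)>120)
for b in blobs(m.astype(np.uint8),1000):
    v,u=np.nonzero(b);P=plane(s,np.c_[u,v],.165);print('cab',len(u),cv2.minAreaRect((P[:,:2]*1000).astype(np.float32)),np.median(C[b],0))
s=snap('scene');print('cups scene',cups(s))
C=cloud(s)
for b in blobs(mask(s,(20,120,100),(32,255,255)),8):
    v,u=np.nonzero(b);print('yellow',len(u),u.mean(),v.mean(),np.round(np.median(C[b],0),4))
E
```

```text
cups top []
rodtop 75 (np.float64(334.6666666666667), np.float64(169.05333333333334)) [ 0.7086 -0.256   0.113 ] ((707.5811767578125, -255.6571807861328), (20.223222732543945, 20.043407440185547), 0.31338760256767273) depth z [ 0.716  -0.2624  0.0648]
rodtop 23 (np.float64(348.69565217391306), np.float64(219.2173913043478)) [ 0.5973 -0.2876  0.113 ] ((597.804931640625, -287.1240234375), (8.838584899902344, 11.104135513305664), 0.7815523743629456) depth z [ 0.5978 -0.288   0.1139]
red 99 (np.float64(283.0), np.float64(157.08080808080808)) [ 0.7268 -0.1402  0.152 ] ((726.9824829101562, -140.1547393798828), (21.69715118408203, 21.466447830200195), 0.7625752687454224) depth z [ 0.7344 -0.1408  0.1103]
red 812 (np.float64(160.7204433497537), np.float64(180.8706896551724)) [0.6716 0.1198 0.152 ] ((672.37158203125, 121.29232788085938), (15.045181274414062, 251.009765625), 0.8420394659042358) depth z [0.6715 0.1189 0.1526]
blue 594 (np.float64(344.1801346801347), np.float64(220.73400673400673)) [ 0.5972 -0.2872  0.045 ] ((597.5967407226562, -288.06488037109375), (60.42075729370117, 59.3745880
[... 305 characters left out ...]
, 1.3048207759857178)
handle 615 [0.6398 0.1223 0.1308] ((645.6731567382812, 123.5503158569336), (39.304588317871094, 247.2251434326172), 0.8313509821891785)
cab 13971 ((815.403564453125, 123.880126953125), (244.86180114746094, 261.3113708496094), 0.8522385358810425) [0.81370814 0.12424004 0.16518647]
cups scene [(array([ 0.4551, -0.1567]), 0.0427, 465), (array([ 0.4436, -0.2987]), 0.0395, 608)]
yellow 162 337.5432098765432 264.5432098765432 [ 0.7112 -0.2697  0.0444]
yellow 29 297.44827586206895 267.3103448275862 [ 0.599  -0.2906  0.1124]
yellow 12 349.5 364.5833333333333 [ 0.6356 -0.496   0.0182]
yellow 11 352.0 385.0 [ 0.6192 -0.5381  0.0193]
yellow 11 353.0 398.0 [ 0.6102 -0.5604  0.0179]
```

```bash
python3 - <<'E'
from h import *
s=snap('top');C=cloud(s);hsv=cv2.cvtColor(s['pixels'],cv2.COLOR_RGB2HSV)
print(hsv[281,270:300].tolist()[::3])
a=np.deg2rad(.85);ex=np.array([np.cos(a),np.sin(a)])
m=(C[...,2]>.11)&(C[...,2]<.145)&(C[...,0]<.66)&(C[...,0]>.58)&(C[...,1]>.05)&(C[...,1]<.2)
v,u=np.nonzero(m);P=plane(s,np.c_[u,v],.1325)[:,:2];x=P@ex
h,e=np.histogram(x,bins=np.arange(x.min(),x.max(),.003));print(h,np.round(e,4))
print('y ext',P[:,1].min(),P[:,1].max(), 'z',np.median(C[m][:,2]))
for c,(cx,cy) in enumerate([(284,281),(345,287)]):
    m=(C[cy-22:cy+23,cx-22:cx+23,2]>.035); v,u=np.nonzero(m); P=plane(s,np.c_[u+cx-22,v+cy-22],.05)[:,:2]
    print('cup',cv2.minEnclosingCircle(P.astype(np.float32)),np.median(P,0),len(u))
print('togo');togo([.647,.1215,.26],R.from_matrix(np.c_[[-ex[0],-ex[1],0],[-ex[1],ex[0],0],[0,0,-1]]))
E
```

```text
[[12, 145, 192], [11, 166, 158], [13, 156, 229], [13, 157, 232], [13, 156, 232], [13, 155, 233], [13, 156, 232], [11, 171, 140], [11, 162, 190], [13, 126, 119]]
[119  60 117   8   8  16   8  16   8   8  16] [0.6276 0.6306 0.6336 0.6366 0.6396 0.6426 0.6456 0.6486 0.6516 0.6546
 0.6576 0.6606]
y ext 0.05746525068134137 0.18498488125596255 z 0.13140126738251356
cup ((0.4497796595096588, -0.14677265286445618), 0.040565118193626404) [ 0.45319372 -0.14736645] 201
cup ((0.4405466914176941, -0.29137831926345825), 0.06635533273220062) [ 0.44150877 -0.29359929] 228
togo
dp [-594.9 -343.2  -29.8]
twist [ 0.    -0.    -0.272]
```

Call:
step_arm --motion '[{"dp": [-46, -26, -2], "twist": [0, 0, 0], "hand": 0}, {"dp": [-92, -52, -5], "twist": [0, 0, 0], "hand": -1}, {"dp": [-138, -78, -7], "twist": [0, 0, 0], "hand": -1}, {"dp": [-184, -104, -10], "twist": [0, 0, 0], "hand": -1}, {"dp": [-230, -131, -12], "twist": [0, 0, 0], "hand": -1}]'

```text
clock: 1.88
tool_pos: [0.3492, 0.4183, 0.2425]
eef_rot: [0.128, 0.992, 0.0, 0.0]
contact_force: [0.7, 0.5, -0.0]
opening: 0.455
finger_force: 0.0
```

Call:
step_arm --motion '[{"dp": [-46, -26, -2], "twist": [0, 0, 0], "hand": -1}, {"dp": [-92, -52, -5], "twist": [0, 0, 0], "hand": -1}, {"dp": [-138, -78, -7], "twist": [0, 0, 0], "hand": -1}, {"dp": [-184, -104, -10], "twist": [0, 0, 0], "hand": -1}, {"dp": [-230, -131, -12], "twist": [0, 0, 0], "hand": -1}]'

```text
clock: 2.5
tool_pos: [0.5384, 0.2331, 0.2545]
eef_rot: [0.128, 0.992, 0.0, 0.0]
contact_force: [0.4, 1.1, 0.3]
opening: 0.004
finger_force: 0.0
```

Call:
step_arm --motion '[{"dp": [-46, -26, -2], "twist": [0, 0, -0.09], "hand": -1}, {"dp": [-92, -53, -4], "twist": [0, 0, -0.18], "hand": -1}, {"dp": [-139, -80, -6], "twist": [0, 0, -0.272], "hand": -1}, {"dp": [-139, -80, -6], "twist": [0, 0, -0.272], "hand": -1}, {"dp": [-139, -80, -6], "twist": [0, 0, -0.272], "hand": -1}]'

```text
clock: 3.12
tool_pos: [0.6507, 0.1222, 0.26]
eef_rot: [-0.007, 1.0, 0.001, -0.0]
contact_force: [-0.4, -0.1, -0.5]
opening: 0.008
finger_force: 0.0
```

```bash
python3 - <<'E'
from h import *
st()
a=np.deg2rad(.85)
RT=R.from_matrix(np.c_[[-np.cos(a),-np.sin(a),0],[-np.sin(a),np.cos(a),0],[0,0,-1]])
togo([.651,.1215,.133],RT)
s=snap('scene','s1.png')
E
```

```text
{'clock': 3.125, 'q': [-0.0852, 0.7232, -0.3315, 1.4009, 0.2481, 1.059, 1.1244], 'tool_pos': [0.6507, 0.1222, 0.26], 'eef_rot': [-0.0075, 1.0, 0.0005, -0.0004], 'contact_force': [-0.4084, -0.0623, -0.4739], 'opening': 0.008, 'finger_force': 0.0}
dp [ -0.4  -0.9 127. ]
twist [ 0.001 -0.001  0.   ]
```

Call:
step_arm --motion '[{"dp": [0, 0, 50], "twist": [0, 0, 0], "hand": -1}, {"dp": [0, 0, 90], "twist": [0, 0, 0], "hand": -1}, {"dp": [0, -1, 115], "twist": [0, 0, 0], "hand": -1}, {"dp": [0, -1, 127], "twist": [0, 0, 0], "hand": -1}, {"dp": [5, -1, 127], "twist": [0, 0, 0], "hand": -1}]'

```text
clock: 3.8
tool_pos: [0.6457, 0.1216, 0.1331]
eef_rot: [-0.008, 1.0, 0.0, -0.0]
contact_force: [0.8, 0.2, 0.7]
opening: 0.008
finger_force: 0.0
```

Call:
step_arm --motion '[{"dp": [6, 0, 0], "twist": [0, 0, 0], "hand": -1}, {"dp": [16, 0, 0], "twist": [0, 0, 0], "hand": -1}, {"dp": [30, 0, 0], "twist": [0, 0, 0], "hand": -1}, {"dp": [46, 0, 0], "twist": [0, 0, 0], "hand": -1}, {"dp": [62, 0, 0], "twist": [0, 0, 0], "hand": -1}]'

```text
clock: 4.42
tool_pos: [0.5835, 0.1197, 0.1341]
eef_rot: [-0.008, 1.0, 0.0, 0.001]
contact_force: [1.4, -0.8, 0.5]
opening: 0.009
finger_force: 0.0
```

Call:
step_arm --motion '[{"dp": [20, 0, 0], "twist": [0, 0, 0], "hand": -1}, {"dp": [42, 0, 0], "twist": [0, 0, 0], "hand": -1}, {"dp": [64, 0, 0], "twist": [0, 0, 0], "hand": -1}, {"dp": [82, 0, 0], "twist": [0, 0, 0], "hand": -1}, {"dp": [93, 0, 0], "twist": [0, 0, 0], "hand": -1}]'

```text
clock: 5.05
tool_pos: [0.4903, 0.1182, 0.134]
eef_rot: [-0.008, 1.0, 0.0, 0.0]
contact_force: [-0.3, 0.2, 0.3]
opening: 0.006
finger_force: 0.0
```

```bash
python3 - <<'E'
from h import *
st();s=snap('top','t2.png')
for t in ['handle','nest','tube_mouth']: print(t,find(s,'top',t))
E
```

```text
{'clock': 5.05, 'q': [-0.1768, 0.6945, -0.2443, 2.0144, 0.348, 0.4713, 0.9079], 'tool_pos': [0.4903, 0.1182, 0.134], 'eef_rot': [-0.0078, 1.0, 0.0001, 0.0003], 'contact_force': [-0.2819, 0.1838, 0.348], 'opening': 0.0055, 'finger_force': 0.0}
handle [(array([0.6706, 0.1234, 0.1354]), 0.96)]
nest [(array([0.6694, 0.1209, 0.129 ]), 0.95)]
tube_mouth [(array([0.6722, 0.1265, 0.1338]), 0.84)]
```

View pics/t2.png

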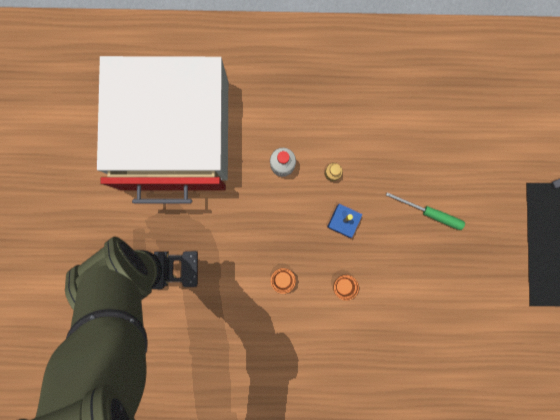

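The top view shows the drawer unmoved (handle still at (162,201)), with the gripper at (180,270). The hook did not catch, so I'll look from the side.

```bash
python3 - <<'E'
from h import *
s=snap('scene');i=cv2.cvtColor(s['pixels'],cv2.COLOR_RGB2BGR)[80:260,140:400]
cv2.imwrite('pics/s2c.png',cv2.resize(i,None,fx=3,fy=3,interpolation=cv2.INTER_CUBIC))
C=cloud(s);m=(C[...,2]>.08)&(C[...,2]<.15)&(C[...,0]<.655)&(C[...,0]>.6)&(C[...,1]>.05)&(C[...,1]<.2)
P=C[m];print(len(P));
for q in P[::max(1,len(P)//25)]: print(np.round(q,3),end=' ')
E
```

```text
148
[0.631 0.184 0.131] [0.634 0.176 0.132] [0.651 0.171 0.131] [0.632 0.169 0.133] [0.646 0.164 0.133] [0.631 0.165 0.133] [0.647 0.168 0.127] [0.635 0.16  0.132] [0.627 0.151 0.132] [0.628 0.147 0.131] [0.631 0.136 0.134] [0.633 0.132 0.133] [0.634 0.127 0.132] [0.627 0.125 0.129] [0.629 0.119 0.129] [0.629 0.11  0.131] [0.631 0.098 0.136] [0.634 0.097 0.132] [0.634 0.089 0.134] [0.637 0.089 0.13 ] [0.627 0.085 0.129] [0.65  0.074 0.131] [0.632 0.075 0.131] [0.645 0.07  0.131] [0.629 0.072 0.13 ] [0.641 0.065 0.133] [0.628 0.07  0.129] [0.641 0.066 0.128] [0.636 0.059 0.131] [0.63  0.059 0.125]
```

View pics/s2c.png

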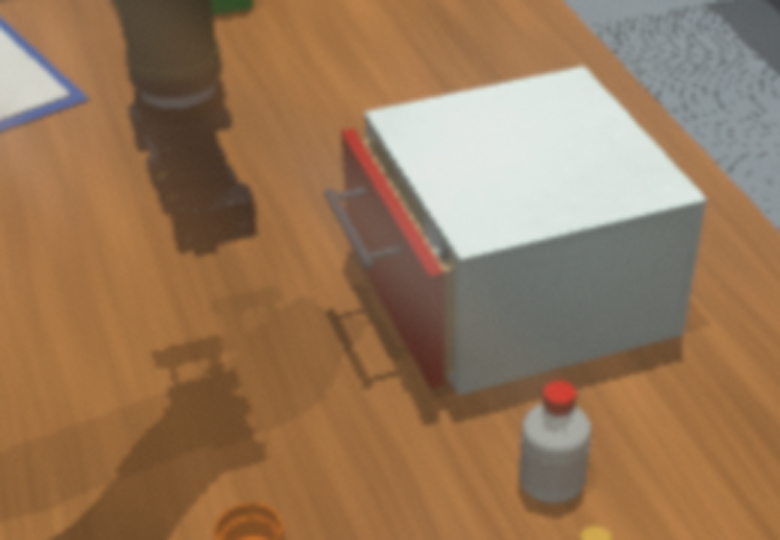

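The side view shows the closed hand at crop pixel (200,210), left of and apart from the untouched handle at (350,225). I'll check where the fingertips really are from the depth.

```bash
python3 - <<'E'
from h import *
st()
for n in ['scene','top']:
    s=snap(n);C=cloud(s)
    m=(C[...,2]>.06)&(C[...,2]<.3)&(abs(C[...,0]-.49)<.1)&(abs(C[...,1]-.118)<.13)&(s['depth']>0)
    P=C[m];print(n,len(P))
    for z0 in np.arange(.06,.26,.015):
        q=P[(P[:,2]>=z0)&(P[:,2]<z0+.015)]
        if len(q): print(round(z0,3),len(q),np.round(q.min(0),3),np.round(q.max(0),3))
E
```

```text
{'clock': 5.3, 'q': [-0.176, 0.6968, -0.2442, 2.0101, 0.3479, 0.4725, 0.9087], 'tool_pos': [0.4922, 0.1183, 0.1335], 'eef_rot': [-0.0074, 1.0, 0.0003, 0.0007], 'contact_force': [0.828, 0.3613, 0.2502], 'opening': 0.0084, 'finger_force': 0.0}
scene 1279
0.135 9 [0.482 0.103 0.14 ] [0.502 0.111 0.149]
0.15 11 [0.482 0.097 0.15 ] [0.502 0.104 0.155]
0.195 21 [0.46  0.03  0.204] [0.526 0.197 0.21 ]
0.21 184 [0.457 0.028 0.21 ] [0.527 0.199 0.225]
0.225 216 [0.457 0.022 0.225] [0.527 0.201 0.24 ]
0.24 450 [0.457 0.02  0.24 ] [0.528 0.21  0.255]
0.255 102 [0.469 0.073 0.255] [0.514 0.122 0.27 ]
top 1173
0.21 39 [0.459 0.059 0.21 ] [0.524 0.088 0.224]
0.225 50 [0.458 0.024 0.225] [0.525 0.092 0.239]
0.24 755 [0.458 0.023 0.241] [0.525 0.079 0.255]
0.255 44 [0.47  0.076 0.255] [0.513 0.084 0.269]
```

Call:
step_arm --motion '[{"dp": [0, 0, 40], "twist": [0, 0, 0], "hand": -1}, {"dp": [0, 0, 80], "twist": [0, 0, 0], "hand": -1}, {"dp": [0, 0, 100], "twist": [0, 0, 0], "hand": -1}, {"dp": [0, 0, 103], "twist": [0, 0, 0], "hand": -1}, {"dp": [0, 0, 103], "twist": [0, 0, 0], "hand": -1}]'

```text
clock: 6.02
tool_pos: [0.4918, 0.1183, 0.0305]
eef_rot: [-0.008, 1.0, 0.0, 0.0]
contact_force: [1.3, -0.2, -0.0]
opening: 0.008
finger_force: 0.0
```

```bash
python3 - <<'E'
from h import *
st()
s=snap('scene');C=cloud(s)
i=cv2.cvtColor(s['pixels'],cv2.COLOR_RGB2BGR)[80:230,130:330]
cv2.imwrite('pics/s3c.png',cv2.resize(i,None,fx=4,fy=4,interpolation=cv2.INTER_CUBIC))
m=(C[...,2]>.012)&(C[...,2]<.3)&(abs(C[...,0]-.49)<.06)&(abs(C[...,1]-.118)<.13)
P=C[m]
for z0 in np.arange(.01,.16,.01):
    q=P[(P[:,2]>=z0)&(P[:,2]<z0+.01)]
    if len(q): print(round(z0,3),len(q),np.round(q.min(0),3),np.round(q.max(0),3))
E
```

```text
{'clock': 6.025, 'q': [-0.2555, 0.8848, -0.1183, 2.0563, 0.4261, 0.2225, 0.8385], 'tool_pos': [0.4918, 0.1183, 0.0305], 'eef_rot': [-0.0075, 1.0, 0.0002, 0.0004], 'contact_force': [1.3235, -0.2069, -0.0174], 'opening': 0.0079, 'finger_force': 0.0}
0.1 42 [0.458 0.028 0.104] [0.526 0.198 0.11 ]
0.11 102 [0.457 0.028 0.11 ] [0.527 0.197 0.12 ]
0.12 160 [0.457 0.025 0.12 ] [0.527 0.195 0.13 ]
0.13 95 [0.456 0.022 0.13 ] [0.527 0.209 0.14 ]
0.14 337 [0.457 0.02  0.14 ] [0.528 0.21  0.15 ]
0.15 69 [0.469 0.036 0.15 ] [0.518 0.117 0.16 ]
```

View pics/s3c.png

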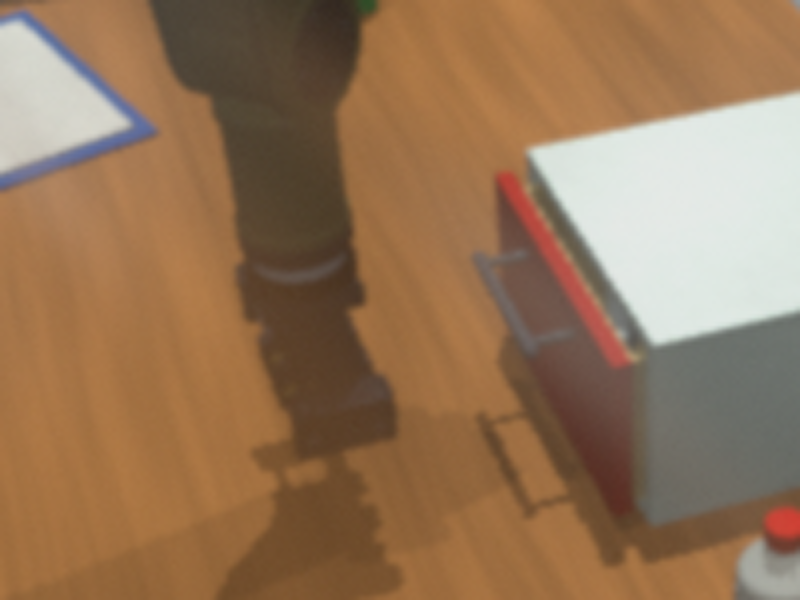

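The hand is at crop (340,410), and its body bottom sits about 73 mm above the reported TCP instead of 48 mm. The real height appears to be about 25–28 mm above the reported one, so I'll touch the bench gently to settle it.

Call:
step_arm --motion '[{"dp": [0, 0, 4], "twist": [0, 0, 0], "hand": -1}, {"dp": [0, 0, 8], "twist": [0, 0, 0], "hand": -1}, {"dp": [0, 0, 9], "twist": [0, 0, 0], "hand": -1}, {"dp": [0, 0, 9], "twist": [0, 0, 0], "hand": -1}]'

```text
clock: 6.58
tool_pos: [0.4912, 0.1182, 0.0212]
eef_rot: [-0.008, 1.0, 0.0, -0.0]
contact_force: [-0.4, -0.8, -0.1]
opening: 0.005
finger_force: 0.0
```

Call:
step_arm --motion '[{"dp": [0, 0, 1], "twist": [0, 0, 0], "hand": -1}, {"dp": [0, 0, 2], "twist": [0, 0, 0], "hand": -1}, {"dp": [0, 0, 2], "twist": [0, 0, 0], "hand": -1}]'

```text
clock: 6.95
tool_pos: [0.4912, 0.1182, 0.0192]
eef_rot: [-0.008, 1.0, -0.0, -0.0]
contact_force: [0.2, 0.6, 1.5]
opening: 0.005
finger_force: 0.0
```

Call:
step_arm --motion '[{"dp": [0, 0, 3], "twist": [0, 0, 0], "hand": -1}, {"dp": [0, 0, 6], "twist": [0, 0, 0], "hand": -1}, {"dp": [0, 0, 8], "twist": [0, 0, 0], "hand": -1}, {"dp": [0, 0, 8], "twist": [0, 0, 0], "hand": -1}]'

```text
clock: 7.45
tool_pos: [0.4911, 0.1182, 0.011]
eef_rot: [-0.008, 1.0, -0.0, -0.0]
contact_force: [-0.7, -0.3, -0.7]
opening: 0.002
finger_force: 0.0
```

Call:
step_arm --motion '[{"dp": [0, 0, 2], "twist": [0, 0, 0], "hand": -1}, {"dp": [0, 0, 4], "twist": [0, 0, 0], "hand": -1}, {"dp": [0, 0, 6], "twist": [0, 0, 0], "hand": -1}, {"dp": [0, 0, 6], "twist": [0, 0, 0], "hand": -1}]'

```text
clock: 7.95
tool_pos: [0.4911, 0.1182, 0.005]
eef_rot: [-0.008, 1.0, -0.0, -0.0]
contact_force: [-0.7, -0.7, -1.2]
opening: 0.006
finger_force: 0.0
```

Call:
step_arm --motion '[{"dp": [0, 0, 2], "twist": [0, 0, 0], "hand": -1}, {"dp": [0, 0, 4], "twist": [0, 0, 0], "hand": -1}, {"dp": [0, 0, 4], "twist": [0, 0, 0], "hand": -1}]'

```text
clock: 8.32
tool_pos: [0.4912, 0.1182, 0.0011]
eef_rot: [-0.008, 1.0, -0.0, -0.0]
contact_force: [0.4, -0.5, -0.2]
opening: 0.005
finger_force: 0.0
```

Call:
step_arm --motion '[{"dp": [0, 0, 1], "twist": [0, 0, 0], "hand": -1}, {"dp": [0, 0, 2], "twist": [0, 0, 0], "hand": -1}, {"dp": [0, 0, 2], "twist": [0, 0, 0], "hand": -1}]'

```text
clock: 8.7
tool_pos: [0.4912, 0.1182, -0.0009]
eef_rot: [-0.008, 1.0, 0.0, -0.0]
contact_force: [0.3, 0.4, 0.4]
opening: 0.006
finger_force: 0.0
```

Call:
step_arm --motion '[{"dp": [0, 0, 1], "twist": [0, 0, 0], "hand": -1}, {"dp": [0, 0, 2], "twist": [0, 0, 0], "hand": -1}, {"dp": [0, 0, 2], "twist": [0, 0, 0], "hand": -1}]'

```text
clock: 9.07
tool_pos: [0.4912, 0.1182, -0.0029]
eef_rot: [-0.008, 1.0, -0.0, -0.0]
contact_force: [-0.5, 0.4, -0.2]
opening: 0.005
finger_force: 0.0
```

Call:
step_arm --motion '[{"dp": [0, 0, 1], "twist": [0, 0, 0], "hand": -1}, {"dp": [0, 0, 2], "twist": [0, 0, 0], "hand": -1}, {"dp": [0, 0, 2], "twist": [0, 0, 0], "hand": -1}]'

```text
clock: 9.45
tool_pos: [0.4912, 0.1182, -0.0049]
eef_rot: [-0.008, 1.0, 0.0, -0.0]
contact_force: [0.4, -0.1, -0.2]
opening: 0.008
finger_force: 0.0
```

Call:
step_arm --motion '[{"dp": [0, 0, 1], "twist": [0, 0, 0], "hand": -1}, {"dp": [0, 0, 2], "twist": [0, 0, 0], "hand": -1}, {"dp": [0, 0, 2], "twist": [0, 0, 0], "hand": -1}]'

```text
clock: 9.82
tool_pos: [0.4912, 0.1182, -0.0069]
eef_rot: [-0.008, 1.0, 0.0, -0.0]
contact_force: [-0.4, 0.2, -0.9]
opening: 0.001
finger_force: 0.0
```

Call:
step_arm --motion '[{"dp": [0, 0, 1], "twist": [0, 0, 0], "hand": -1}, {"dp": [0, 0, 2], "twist": [0, 0, 0], "hand": -1}, {"dp": [0, 0, 2], "twist": [0, 0, 0], "hand": -1}]'

```text
clock: 10.2
tool_pos: [0.4913, 0.1182, -0.008]
eef_rot: [-0.008, 1.0, 0.0, 0.0]
contact_force: [-1.1, -0.2, 8.3]
opening: 0.002
finger_force: 4.4
```

Call:
step_arm --motion '[{"dp": [0, 0, 1], "twist": [0, 0, 0], "hand": -1}, {"dp": [0, 0, 2], "twist": [0, 0, 0], "hand": -1}, {"dp": [0, 0, 2], "twist": [0, 0, 0], "hand": -1}]'

```text
clock: 10.58
tool_pos: [0.4913, 0.1182, -0.0081]
eef_rot: [-0.008, 1.0, -0.0, 0.001]
contact_force: [-5.1, -0.2, 30.5]
opening: 0.0
finger_force: 14.9
```

The tips touch the bench at tool z = -0.008, so tip height = tool z + 8 mm and the reading is 30 mm low. I'll plan with that from here and retry the hook.

Call:
step_arm --motion '[{"dp": [0, 0, -60], "twist": [0, 0, 0], "hand": -1}, {"dp": [0, 0, -120], "twist": [0, 0, 0], "hand": -1}, {"dp": [0, 0, -181], "twist": [0, 0, 0], "hand": -1}, {"dp": [-50, 0, -181], "twist": [0, 0, 0], "hand": -1}, {"dp": [-100, 1, -181], "twist": [0, 0, 0], "hand": -1}]'

```text
clock: 11.2
tool_pos: [0.5927, 0.1205, 0.1719]
eef_rot: [-0.008, 1.0, 0.0, 0.001]
contact_force: [0.3, 0.3, -0.4]
opening: 0.004
finger_force: 0.0
```

Call:
step_arm --motion '[{"dp": [-40, 1, 0], "twist": [0, 0, 0], "hand": -1}, {"dp": [-60, 1, 0], "twist": [0, 0, 0], "hand": -1}, {"dp": [-60, 1, 25], "twist": [0, 0, 0], "hand": -1}, {"dp": [-60, 1, 50], "twist": [0, 0, 0], "hand": -1}, {"dp": [-60, 1, 66], "twist": [0, 0, 0], "hand": -1}]'

```text
clock: 11.82
tool_pos: [0.6503, 0.1222, 0.1027]
eef_rot: [-0.008, 1.0, -0.0, -0.001]
contact_force: [-1.3, 0.3, -0.2]
opening: 0.003
finger_force: 0.0
```

Call:
step_arm --motion '[{"dp": [5, 0, 0], "twist": [0, 0, 0], "hand": -1}, {"dp": [12, 0, 0], "twist": [0, 0, 0], "hand": -1}, {"dp": [24, 0, 0], "twist": [0, 0, 0], "hand": -1}, {"dp": [40, 0, 0], "twist": [0, 0, 0], "hand": -1}, {"dp": [56, 0, 0], "twist": [0, 0, 0], "hand": -1}]'

```text
clock: 12.45
tool_pos: [0.5955, 0.122, 0.1056]
eef_rot: [-0.008, 1.0, 0.0, 0.001]
contact_force: [1.4, -0.5, -0.7]
opening: 0.003
finger_force: 0.8
```

Call:
step_arm --motion '[{"dp": [20, 0, 0], "twist": [0, 0, 0], "hand": -1}, {"dp": [42, 0, 0], "twist": [0, 0, 0], "hand": -1}, {"dp": [64, 0, 0], "twist": [0, 0, 0], "hand": -1}, {"dp": [84, 0, 0], "twist": [0, 0, 0], "hand": -1}, {"dp": [98, 0, 0], "twist": [0, 0, 0], "hand": -1}]'

```text
clock: 13.08
tool_pos: [0.4971, 0.1206, 0.1057]
eef_rot: [-0.008, 1.0, 0.0, 0.001]
contact_force: [1.7, 1.2, -0.8]
opening: 0.002
finger_force: 0.7
```

Call:
step_arm --motion '[{"dp": [5, 0, 0], "twist": [0, 0, 0], "hand": -1}, {"dp": [7, 0, 0], "twist": [0, 0, 0], "hand": -1}, {"dp": [0, 0, 0], "twist": [0, 0, 0], "hand": -1}, {"dp": [-6, 0, 0], "twist": [0, 0, 0], "hand": -1}, {"dp": [-6, 0, -60], "twist": [0, 0, 0], "hand": -1}]'

```text
clock: 13.7
tool_pos: [0.5017, 0.1195, 0.161]
eef_rot: [-0.007, 1.0, -0.001, -0.004]
contact_force: [0.9, 0.2, 0.5]
opening: 0.006
finger_force: 0.0
```

```bash
python3 - <<'E'
from h import *
st();s=snap('top','t4.png')
for t in ['handle','nest','tube_mouth','cup0']: print(t,find(s,'top',t))
E
```

```text
{'clock': 13.7, 'q': [-0.1355, 0.6664, -0.3036, 1.9496, 0.3396, 0.5842, 0.9205], 'tool_pos': [0.5017, 0.1195, 0.161], 'eef_rot': [-0.0075, 1.0, -0.0011, -0.0044], 'contact_force': [0.9397, 0.2024, 0.4507], 'opening': 0.0064, 'finger_force': 0.0}
handle []
nest [(array([0.6222, 0.1304, 0.0207]), 0.95)]
tube_mouth [(array([0.6232, 0.1336, 0.0242]), 0.6)]
cup0 [(array([ 0.6169, -0.518 ,  0.0213]), 0.65), (array([ 0.4497, -0.144 ,  0.0252]), 0.61), (array([ 0.4428, -0.2944,  0.0294]), 0.58)]
```

View pics/t4.png

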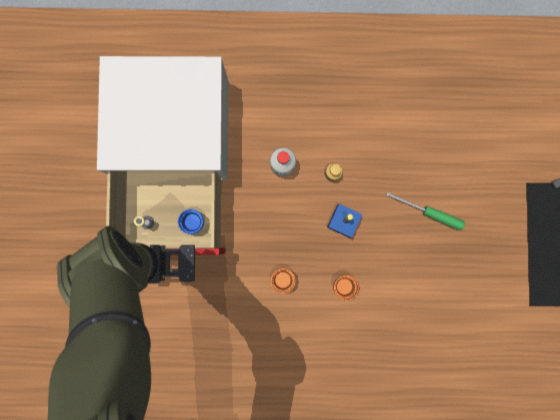

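The drawer is now well open. The blue cup shows at (191,222), the tube at (143,222) and the two orange cups at (284,281) and (345,287). I'll now measure all of these precisely.

```bash
cat >> h.py <<'E'
def rim(s,c0,z,dia=(.053,.058),rng=.012,ch=None):
    "centre of a cup rim at height z: gradient-circle matching in a rectified top patch (0.5 mm/px)"
    n=160;k=.0005
    gx,gy=np.meshgrid((np.arange(n)-n/2)*k+c0[0],(np.arange(n)-n/2)*k+c0[1])
    Pc=R.from_quat(s['orientation']).inv().apply(np.c_[gx.ravel(),gy.ravel(),np.full(n*n,z)]-np.array(s['xyz']))
    u=(Pc[:,0]/Pc[:,2]*s['fx']+s['cx']).reshape(n,n).astype(np.float32);v=(Pc[:,1]/Pc[:,2]*s['fy']+s['cy']).reshape(n,n).astype(np.float32)
    p=cv2.remap(s['pixels'],u,v,cv2.INTER_CUBIC)
    g=cv2.GaussianBlur(p.astype(np.float32),(0,0),2)
    G=np.zeros((n,n),np.float32)
    for c in range(3): G=np.maximum(G,np.hypot(cv2.Sobel(g[...,c],cv2.CV_32F,1,0),cv2.Sobel(g[...,c],cv2.CV_32F,0,1)))
    K=np.zeros((n,n),np.float32)
    cv2.circle(K,(n//2,n//2),int(round(dia[1]/2/k)),1,3)
    S=cv2.filter2D(G,-1,K,borderType=cv2.BORDER_CONSTANT)
    w_=int(rng/k);sub=S[n//2-w_:n//2+w_+1,n//2-w_:n//2+w_+1];j,i=np.unravel_index(sub.argmax(),sub.shape)
    return np.round([c0[0]+(i-w_)*k,c0[1]+(j-w_)*k],4),cv2.cvtColor(p,cv2.COLOR_RGB2BGR)
E
python3 - <<'E'
from h import *
s=snap('top');s2=snap('scene')
pats=[]
n0=plane(s,[191,222],.072)[0];t0=plane(s,[138,222],.097)[0];print(n0,t0)
for nm,c,z in [('A',(.452,-.145),.05),('B',(.441,-.292),.05),('nest',n0[:2],.072)]:
    for ss in (s,s2):
        q,p=rim(ss,c,z);print(nm,q)
        cv2.circle(p,(int(80+(q[0]-c[0])/.0005),int(80+(q[1]-c[1])/.0005)),58,(0,255,0),1);pats.append(p)
# tube: yellow ring
for b in blobs(mask(s,(18,70,80),(38,255,255)),4):
    v,u=np.nonzero(b)
    if u.mean()<200 and v.mean()>190: P=plane(s,np.c_[u,v],.097);print('ring',len(u),u.mean(),v.mean(),P.mean(0),cv2.minEnclosingCircle(P[:,:2].astype(np.float32)))
p=rim(s,t0[:2],.097)[1];pats.append(p);pats.append(rim(s,(.598,-.288),.113)[1])
cv2.imwrite('pics/pat.png',cv2.resize(np.vstack([np.hstack(pats[:4]),np.hstack(pats[4:])]),None,fx=1.2,fy=1.2))
print(t0)
E
```

```text
[0.5882147  0.06640717 0.072     ] [0.58553772 0.18005277 0.097     ]
A [ 0.457  -0.1445]
A [ 0.457  -0.1445]
B [ 0.443 -0.291]
B [ 0.442  -0.2915]
nest [0.5902 0.0689]
nest [0.5777 0.0744]
ring 5860 168.9165529010239 206.43276450511945 [0.62142266 0.11237808 0.097     ] ((0.6158968210220337, 0.11139888316392899), 0.13028258085250854)
ring 204 108.5343137254902 199.09803921568627 [0.6358847  0.24739139 0.097     ] ((0.6351420879364014, 0.24853509664535522), 0.06182573363184929)
ring 5 96.0 236.0 [0.5531825  0.27192124 0.097     ] ((0.5531831979751587, 0.2719208598136902), 0.0050015635788440704)
ring 9 56.44444444444444 266.0 [0.48591107 0.35620493 0.097     ] ((0.48592960834503174, 0.3549838364124298), 0.009083407931029797)
ring 8 56.0 275.5 [0.46508572 0.35621256 0.097     ] ((0.46508800983428955, 0.35621267557144165), 0.007765243295580149)
ring 5 59.8 296.0 [0.42047156 0.34581993 0.097     ] ((0.42047733068466187, 0.34538280963897705), 0.0050386423245072365)
ring 4 68.75 310.5 [0.38923182 0.3248338  0.097     ] ((0.3892258405685425, 0.3253798186779022), 0.003564483253285289)
ring 4 68.0 333.5 [0.33956897 0.32424855 0.097     ] ((0.3395692706108093, 0.3242485523223877), 0.0033299149945378304)
ring 9 48.111111111111114 391.0 [0.21650604 0.36165664 0.097     ] ((0.2165171056985855, 0.3608178496360779), 0.008593671023845673)
ring 17 47.0 411.0 [0.17433084 0.36203295 0.097     ] ((0.174343079328537, 0.36203354597091675), 0.016933104023337364)
[0.58553772 0.18005277 0.097     ]
```

View pics/pat.png

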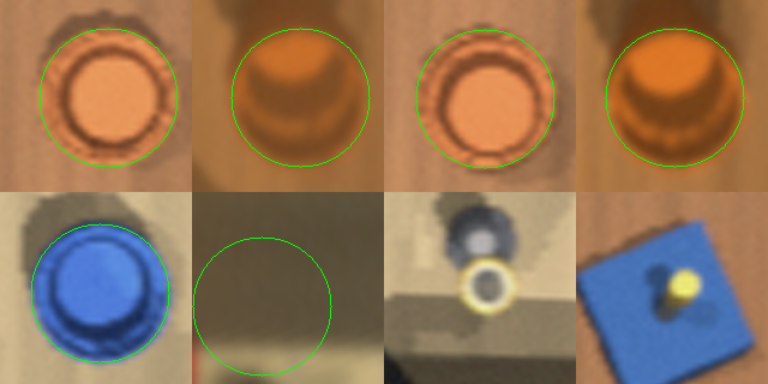

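```bash
python3 - <<'E'
from h import *
s=snap('top');s2=snap('scene')
for nm,ss in (('top',s),('scene',s2)):
  for lo in ((20,100,100),(15,60,60)):
    for b in blobs(mask(ss,lo,(35,255,255)),8):
        v,u=np.nonzero(b);P=plane(ss,np.c_[u,v],.113).mean(0)
        if np.hypot(P[0]-.6,P[1]+.29)<.04 and len(u)<300: print(nm,lo,len(u),u.mean(),v.mean(),P,cloud(ss)[b].mean(0), cloud(ss)[b].max(0))
p=rim(s,(.598,-.288),.113)[1];m=cv2.inRange(cv2.cvtColor(p,cv2.COLOR_BGR2HSV),(20,100,100),(35,255,255));v,u=np.nonzero(m);print(u.mean(),v.mean(),.598+(u.mean()-80)*.0005,-.288+(v.mean()-80)*.0005)
E
```

```text
top (20, 100, 100) 23 348.9130434782609 217.1304347826087 [ 0.60194896 -0.28802555  0.113     ] [ 0.60204499 -0.28827487  0.11130125] [ 0.60688134 -0.28361141  0.11614602]
top (15, 60, 60) 29 348.82758620689657 217.17241379310346 [ 0.60185366 -0.28783696  0.113     ] [ 0.6020265  -0.28829875  0.1098371 ] [ 0.60688134 -0.28361141  0.11616482]
scene (20, 100, 100) 29 299.3448275862069 267.44827586206895 [ 0.6021182  -0.29107758  0.113     ] [ 0.60611011 -0.28153624  0.1003307 ] [ 0.63789165 -0.19794038  0.11498125]
scene (15, 60, 60) 14 311.64285714285717 262.07142857142856 [ 0.63376478 -0.2862712   0.113     ] [ 6.74314731e-01 -2.01516936e-01  5.50519268e-04] [ 0.68167444 -0.19354116  0.00285897]
scene (15, 60, 60) 94 299.0 269.0 [ 0.59979993 -0.29484836  0.113     ] [ 0.61511325 -0.25866956  0.06462737] [ 0.64933817 -0.19251463  0.11498125]
87.88157894736842 80.37938596491227 0.6019407894736842 -0.28781030701754384
```

```bash
python3 - <<'E'
from h import *
s=snap('top');print(s['xyz'],s['orientation'])
i0=cv2.imread('pics/top0.png');i1=cv2.cvtColor(s['pixels'],cv2.COLOR_RGB2BGR)
for nm,(a,b,c,d) in {'weight':(155,190,318,352),'bottle':(140,180,265,303),'stand':(203,240,325,365),'cupA':(264,300,266,303),'cupB':(270,306,327,364),'driver':(190,235,385,468),'cabcorner':(50,80,90,230)}.items():
    sh,rr=cv2.phaseCorrelate(i0[a:b,c:d].astype(np.float32).mean(-1),i1[a:b,c:d].astype(np.float32).mean(-1));print(nm,np.round(sh,2),round(rr,2))
E
```

```text
[ 0.53931198 -0.12246042  1.21152665] [ 0.71135756 -0.7017994   0.03065042 -0.02255149]
weight [-0.01 -0.03] 0.98
bottle [ 0.03 -0.02] 1.01
stand [ 0.08 -0.67] 0.89
cupA [-0.02  0.08] 0.96
cupB [-0.04 -0.04] 0.95
driver [0.06 0.52] 0.95
cabcorner [0.05 0.05] 0.99
```

Call:
step_arm --motion '[{"dp": [10, -53, 0], "twist": [0, 0, 0], "hand": 0}, {"dp": [20, -106, 0], "twist": [0, 0, 0], "hand": 1}, {"dp": [30, -159, 0], "twist": [0, 0, 0], "hand": 1}, {"dp": [40, -212, 0], "twist": [0, 0, 0], "hand": 1}, {"dp": [49, -263, 0], "twist": [0, 0, 0], "hand": 1}]' --force 15

```text
clock: 14.82
tool_pos: [0.4576, -0.145, 0.1638]
eef_rot: [-0.008, 1.0, 0.0, -0.0]
contact_force: [1.1, 0.0, 0.1]
opening: 0.546
finger_force: 0.0
```

Call:
step_arm --motion '[{"dp": [0, 0, 40], "twist": [0, 0, 0], "hand": 1}, {"dp": [0, 0, 70], "twist": [0, 0, 0], "hand": 1}, {"dp": [0, 0, 70], "twist": [0, 0, 0], "hand": 1}]'

```text
clock: 15.2
tool_pos: [0.4567, -0.143, 0.0924]
eef_rot: [-0.008, 1.0, 0.0, -0.002]
contact_force: [-0.7, -0.0, -0.3]
opening: 0.885
finger_force: 0.0
```

```bash
cat >> h.py <<'E'
_a=np.deg2rad(.85)
RT=R.from_matrix(np.c_[[-np.cos(_a),-np.sin(_a),0],[-np.sin(_a),np.cos(_a),0],[0,0,-1]])
E
python3 - <<'E'
from h import *
togo([.457,-.1445,.028],RT)
E
```

```text
dp [-0.6 -1.6 64.4]
twist [ 0.001 -0.005  0.001]
```

Call:
step_arm --motion '[{"dp": [-0.5, -1, 0], "twist": [0, 0, 0], "hand": 1}, {"dp": [-0.5, -1, 35], "twist": [0, 0, 0], "hand": 1}, {"dp": [-0.5, -1, 65], "twist": [0, 0, 0], "hand": 1}, {"dp": [-0.5, -1, 65], "twist": [0, 0, 0], "hand": 1}, {"dp": [-0.5, -1, 65], "twist": [0, 0, 0], "hand": 0.2}]'

```text
clock: 15.82
tool_pos: [0.4596, -0.1444, 0.0305]
eef_rot: [-0.008, 1.0, -0.0, 0.001]
contact_force: [-0.2, -0.5, 0.3]
opening: 0.91
finger_force: 0.0
```

Call:
step_arm --motion '[{"dp": [0, 0, 0], "twist": [0, 0, 0], "hand": -0.2}, {"dp": [0, 0, 0], "twist": [0, 0, 0], "hand": -0.2}, {"dp": [0, 0, 0], "twist": [0, 0, 0], "hand": -0.2}, {"dp": [0, 0, 0], "twist": [0, 0, 0], "hand": -0.2}]' --force 15

```text
clock: 16.32
tool_pos: [0.4593, -0.1445, 0.0299]
eef_rot: [-0.008, 1.0, -0.0, 0.001]
contact_force: [0.2, 0.5, 6.7]
opening: 0.653
finger_force: 15.0
```

Call:
step_arm --motion '[{"dp": [0, 0, -40], "twist": [0, 0, 0], "hand": -0.2}, {"dp": [0, 0, -90], "twist": [0, 0, 0], "hand": -0.2}, {"dp": [0, 0, -140], "twist": [0, 0, 0], "hand": -0.2}, {"dp": [0, 0, -170], "twist": [0, 0, 0], "hand": -0.2}, {"dp": [0, 0, -170], "twist": [0, 0, 0], "hand": -0.2}]'

```text
clock: 16.95
tool_pos: [0.4599, -0.1448, 0.2011]
eef_rot: [-0.007, 1.0, -0.001, 0.002]
contact_force: [0.4, -0.6, -1.7]
opening: 0.655
finger_force: 15.0
```

Call:
step_arm --motion '[{"dp": [-27, 42, 0], "twist": [0, 0, 0], "hand": -0.2}, {"dp": [-55, 85, 0], "twist": [0, 0, 0], "hand": -0.2}, {"dp": [-83, 127, 0], "twist": [0, 0, 0], "hand": -0.2}, {"dp": [-110, 169, 0], "twist": [0, 0, 0], "hand": -0.2}, {"dp": [-137, 211, 0], "twist": [0, 0, 0], "hand": -0.2}]'

```text
clock: 17.58
tool_pos: [0.5922, 0.0697, 0.1973]
eef_rot: [-0.008, 1.0, -0.001, -0.001]
contact_force: [0.8, -0.3, -1.3]
opening: 0.653
finger_force: 15.0
```

Call:
step_arm --motion '[{"dp": [0, 0, 0], "twist": [0, 0, 0], "hand": -0.2}, {"dp": [0, 0, 0], "twist": [0, 0, 0], "hand": -0.2}]'

```text
clock: 17.82
tool_pos: [0.5913, 0.0677, 0.1976]
eef_rot: [-0.008, 1.0, -0.001, -0.002]
contact_force: [0.0, 0.2, 0.0]
opening: 0.657
finger_force: 15.0
```

```bash
python3 - <<'E'
from h import *
st();togo([.592,.069,.0745],RT)
s=snap('top','t5.png');s2=snap('scene','s5.png')
for n,ss in (('top',s),('scene',s2)): print(find(ss,n,'cup0'))
i=np.hstack([cv2.imread('pics/t5.png')[150:300,90:290],cv2.imread('pics/s5.png')[110:260,200:400]]);cv2.imwrite('pics/c5.png',cv2.resize(i,None,fx=2,fy=2,interpolation=cv2.INTER_CUBIC))
E
```

```text
{'clock': 17.825, 'q': [0.0348, 0.71, -0.398, 1.6833, 0.3529, 0.8237, 1.0661], 'tool_pos': [0.5913, 0.0677, 0.1976], 'eef_rot': [-0.0076, 1.0, -0.001, -0.0016], 'contact_force': [0.0078, 0.1772, 0.0132], 'opening': 0.6567, 'finger_force': 14.9994}
dp [ -1.2   1.6 123.1]
twist [-0.002 -0.003  0.   ]
[(array([ 0.4408, -0.2958,  0.0296]), 0.62)]
[(array([ 0.4469, -0.2847,  0.0384]), 0.92), (array([0.579 , 0.0488, 0.1993]), 0.55), (array([0.5889, 0.0697, 0.076 ]), 0.16)]
```

View pics/c5.png

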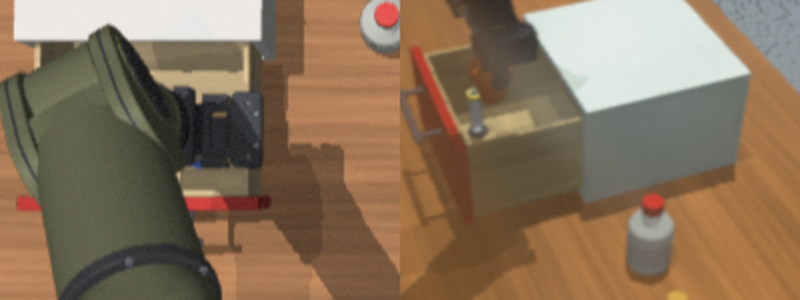

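The left half (top view) shows the hand over the blue cup at crop (215,135). In the right half the orange cup is held at (490,80), with the tube visible at (475,110). I'll lower it.

Call:
step_arm --motion '[{"dp": [-1, 1.5, 40], "twist": [0, 0, 0], "hand": -0.2}, {"dp": [-1, 1.5, 75], "twist": [0, 0, 0], "hand": -0.2}, {"dp": [-1, 1.5, 95], "twist": [0, 0, 0], "hand": -0.2}, {"dp": [-1, 1.5, 110], "twist": [0, 0, 0], "hand": -0.2}, {"dp": [-1, 1.5, 118], "twist": [0, 0, 0], "hand": -0.2}]'

```text
clock: 18.65
tool_pos: [0.5934, 0.0697, 0.0807]
eef_rot: [-0.007, 1.0, -0.0, -0.0]
contact_force: [0.1, -0.1, -1.0]
opening: 0.656
finger_force: 15.0
```

Call:
step_arm --motion '[{"dp": [0, 0, 3], "twist": [0, 0, 0], "hand": -0.2}, {"dp": [0, 0, 5], "twist": [0, 0, 0], "hand": -0.2}, {"dp": [0, 0, 5], "twist": [0, 0, 0], "hand": -0.2}]'

```text
clock: 19.02
tool_pos: [0.5938, 0.0703, 0.0766]
eef_rot: [-0.008, 1.0, 0.0, 0.0]
contact_force: [0.1, -0.1, -0.7]
opening: 0.656
finger_force: 15.0
```

Call:
step_arm --motion '[{"dp": [2, 0, 2], "twist": [0, 0, 0], "hand": -0.2}, {"dp": [2, 0, 3], "twist": [0, 0, 0], "hand": -0.2}, {"dp": [2, 0, 3], "twist": [0, 0, 0], "hand": 0.6}, {"dp": [2, 0, 3], "twist": [0, 0, 0], "hand": 0.6}, {"dp": [2, 0, 3], "twist": [0, 0, 0], "hand": 0.6}]'

```text
clock: 19.65
tool_pos: [0.5918, 0.077, 0.0739]
eef_rot: [-0.01, 1.0, 0.004, 0.001]
contact_force: [-0.9, 10.9, -0.0]
opening: 0.798
finger_force: 5.7
```

Call:
step_arm --motion '[{"dp": [0, 0, -20], "twist": [0, 0, 0], "hand": 0.6}, {"dp": [0, 0, -50], "twist": [0, 0, 0], "hand": 0.6}, {"dp": [0, 0, -90], "twist": [0, 0, 0], "hand": 0.6}, {"dp": [40, -40, -90], "twist": [0, 0, 0], "hand": 1}, {"dp": [80, -80, -90], "twist": [0, 0, 0], "hand": 1}]'

```text
clock: 20.27
tool_pos: [0.5123, -0.0118, 0.1638]
eef_rot: [-0.008, 1.0, -0.0, 0.001]
contact_force: [-0.3, -1.1, 0.1]
opening: 0.99
finger_force: 0.0
```

Call:
step_arm --motion '[{"dp": [15, -50, 0], "twist": [0, 0, 0], "hand": 1}, {"dp": [30, -100, 0], "twist": [0, 0, 0], "hand": 1}, {"dp": [45, -160, 0], "twist": [0, 0, 0], "hand": 1}, {"dp": [58, -220, 0], "twist": [0, 0, 0], "hand": 1}, {"dp": [66, -275, 0], "twist": [0, 0, 0], "hand": 1}]'

```text
clock: 20.9
tool_pos: [0.4499, -0.2894, 0.1633]
eef_rot: [-0.007, 1.0, -0.0, -0.0]
contact_force: [0.5, -0.4, 0.5]
opening: 1.003
finger_force: 0.0
```

```bash
python3 - <<'E'
from h import *
st()
s=snap('top','t6.png');s2=snap('scene','s6.png')
q,p=rim(s,(.590,.069),.090);print('nested',q);pp=[p]
q,p=rim(s2,(.4425,-.291),.05);print('B scene',q);q,p=rim(s,(.4425,-.291),.05);print('B top',q,cups(s2));pp.append(p)
i=np.hstack([cv2.imread('pics/t6.png')[150:310,90:290],cv2.imread('pics/s6.png')[110:270,200:400]]);cv2.imwrite('pics/c6.png',np.hstack([cv2.resize(i,None,fx=1.5,fy=1.5,interpolation=cv2.INTER_CUBIC),np.vstack(pp)[:240]]))
E
```

```text
{'clock': 20.9, 'q': [0.7546, 0.6966, -0.4457, 1.8964, 0.473, 0.654, 1.6026], 'tool_pos': [0.4499, -0.2894, 0.1633], 'eef_rot': [-0.0071, 1.0, -0.0002, -0.0002], 'contact_force': [0.5136, -0.3596, 0.4723], 'opening': 1.0029, 'finger_force': 0.0}
nested [0.5895 0.0695]
B scene [ 0.442 -0.291]
B top [ 0.4365 -0.281 ] [(array([ 0.4422, -0.2996]), 0.0384, 586)]
```

View pics/c6.png

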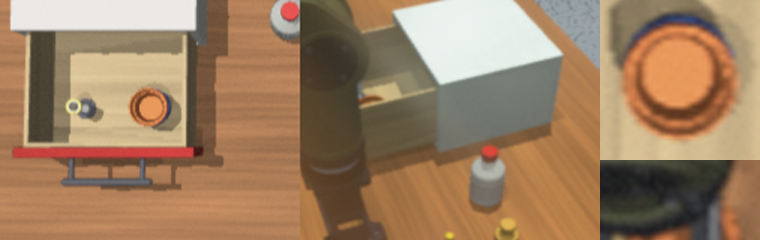

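Crop shows the orange cup sitting in the blue one at (150,107) with the tube ring at (73,105). I'll check its seating by depth and line up on cup B.

```bash
cat >> h.py <<'E'
def seat(s,c,zr):
    C=cloud(s).reshape(-1,3);d=np.hypot(C[:,0]-c[0],C[:,1]-c[1])
    f=C[d<.013];print('floor z',np.round(np.percentile(f[:,2],[10,50,90]),4),len(f))
    g=C[(d>.024)&(d<.031)&(abs(C[:,2]-zr)<.012)]
    A=np.c_[g[:,:2]-c,np.ones(len(g))];k=np.linalg.lstsq(A,g[:,2],rcond=None)[0];print('rim slope,z',np.round(k,4),len(g),np.round(np.percentile(g[:,2],[50,90]),4))
E
python3 - <<'E'
from h import *
s=snap('top');seat(s,np.array([.5895,.0695]),.09)
togo([.4415,-.291,.028],RT)
E
```

```text
floor z [0.0555 0.0581 0.0606] 100
rim slope,z [ 0.0166 -0.024   0.0865] 152 [0.0878 0.0913]
dp [  7.7   0.3 134.9]
twist [-0.002 -0.001 -0.007]
```

Call:
step_arm --motion '[{"dp": [7, -1, 45], "twist": [0, 0, 0], "hand": 1}, {"dp": [7, -1, 90], "twist": [0, 0, 0], "hand": 1}, {"dp": [7, -1, 120], "twist": [0, 0, 0], "hand": 1}, {"dp": [7, -1, 134], "twist": [0, 0, 0], "hand": 1}, {"dp": [7, -1, 134], "twist": [0, 0, 0], "hand": 1}]'

```text
clock: 21.68
tool_pos: [0.4442, -0.2869, 0.029]
eef_rot: [-0.008, 1.0, 0.0, -0.0]
contact_force: [0.9, -0.6, 0.5]
opening: 1.001
finger_force: 0.0
```

Call:
step_arm --motion '[{"dp": [0, 0, 0], "twist": [0, 0, 0], "hand": 0.2}, {"dp": [0, 0, 0], "twist": [0, 0, 0], "hand": -0.2}, {"dp": [0, 0, 0], "twist": [0, 0, 0], "hand": -0.2}, {"dp": [0, 0, 0], "twist": [0, 0, 0], "hand": -0.2}, {"dp": [0, 0, 0], "twist": [0, 0, 0], "hand": -0.2}]'

```text
clock: 22.3
tool_pos: [0.4443, -0.2885, 0.0298]
eef_rot: [-0.008, 1.0, -0.0, 0.0]
contact_force: [-0.2, -1.0, 5.9]
opening: 0.659
finger_force: 15.0
```

Call:
step_arm --motion '[{"dp": [0, 0, -40], "twist": [0, 0, 0], "hand": -0.2}, {"dp": [0, 0, -90], "twist": [0, 0, 0], "hand": -0.2}, {"dp": [0, 0, -140], "twist": [0, 0, 0], "hand": -0.2}, {"dp": [0, 0, -171], "twist": [0, 0, 0], "hand": -0.2}, {"dp": [-5, 15, -171], "twist": [0, 0, 0], "hand": -0.2}]'

```text
clock: 22.92
tool_pos: [0.4495, -0.2744, 0.202]
eef_rot: [-0.006, 1.0, -0.001, 0.002]
contact_force: [0.3, -0.3, -1.1]
opening: 0.658
finger_force: 15.0
```

Call:
step_arm --motion '[{"dp": [-22, 50, 0], "twist": [0, 0, 0], "hand": -0.2}, {"dp": [-45, 100, 0], "twist": [0, 0, 0], "hand": -0.2}, {"dp": [-67, 150, 0], "twist": [0, 0, 0], "hand": -0.2}, {"dp": [-89, 200, 0], "twist": [0, 0, 0], "hand": -0.2}, {"dp": [-112, 250, 0], "twist": [0, 0, 0], "hand": -0.2}]'

```text
clock: 23.55
tool_pos: [0.5561, -0.0187, 0.1985]
eef_rot: [-0.008, 1.0, 0.0, -0.002]
contact_force: [0.3, -0.4, -0.7]
opening: 0.654
finger_force: 15.0
```

Call:
step_arm --motion '[{"dp": [-20, 50, 0], "twist": [0, 0, 0], "hand": -0.2}, {"dp": [-36, 91, 0], "twist": [0, 0, 0], "hand": -0.2}, {"dp": [-36, 91, 0], "twist": [0, 0, 0], "hand": -0.2}, {"dp": [-36, 91, 0], "twist": [0, 0, 0], "hand": -0.2}]'

```text
clock: 24.05
tool_pos: [0.5902, 0.0697, 0.1987]
eef_rot: [-0.008, 1.0, -0.001, -0.002]
contact_force: [0.2, -0.8, -0.1]
opening: 0.655
finger_force: 15.0
```

```bash
python3 - <<'E'
from h import *
st();togo([.5915,.0695,.092],RT)
s2=snap('scene');print(find(s2,'scene','cup0'))
E
```

```text
{'clock': 24.05, 'q': [0.0564, 0.7137, -0.4429, 1.6837, 0.3887, 0.8363, 1.0297], 'tool_pos': [0.5902, 0.0697, 0.1987], 'eef_rot': [-0.0079, 1.0, -0.0008, -0.0016], 'contact_force': [0.1911, -0.7911, -0.1013], 'opening': 0.6548, 'finger_force': 14.9997}
dp [ -1.7  -0.  106.7]
twist [-0.002 -0.003  0.001]
[(array([0.5791, 0.0532, 0.2001]), 0.62)]
```

Call:
step_arm --motion '[{"dp": [0, 0, 40], "twist": [0, 0, 0], "hand": -0.2}, {"dp": [0, 0, 70], "twist": [0, 0, 0], "hand": -0.2}, {"dp": [0, 0, 88], "twist": [0, 0, 0], "hand": -0.2}, {"dp": [0, 0, 98], "twist": [0, 0, 0], "hand": -0.2}, {"dp": [0, 0, 104], "twist": [0, 0, 0], "hand": -0.2}]'

```text
clock: 24.78
tool_pos: [0.5919, 0.07, 0.0963]
eef_rot: [-0.007, 1.0, 0.0, 0.0]
contact_force: [0.0, -0.4, 0.2]
opening: 0.657
finger_force: 15.0
```

Call:
step_arm --motion '[{"dp": [0, 0, 2], "twist": [0, 0, 0], "hand": -0.2}, {"dp": [0, 0, 3], "twist": [0, 0, 0], "hand": -0.2}, {"dp": [0, 0, 3], "twist": [0, 0, 0], "hand": -0.2}]'

```text
clock: 25.15
tool_pos: [0.5918, 0.0703, 0.0936]
eef_rot: [-0.008, 1.0, 0.0, 0.0]
contact_force: [0.5, 0.1, -0.6]
opening: 0.654
finger_force: 15.0
```

Call:
step_arm --motion '[{"dp": [0, 0, 2], "twist": [0, 0, 0], "hand": -0.2}, {"dp": [0, 0, 3], "twist": [0, 0, 0], "hand": -0.2}, {"dp": [0, 0, 3], "twist": [0, 0, 0], "hand": 0.42}, {"dp": [0, 0, 3], "twist": [0, 0, 0], "hand": 0.42}, {"dp": [0, 0, 3], "twist": [0, 0, 0], "hand": 0.42}]'

```text
clock: 25.78
tool_pos: [0.5916, 0.0702, 0.0903]
eef_rot: [-0.008, 1.0, 0.0, 0.0]
contact_force: [-0.5, -0.7, 0.1]
opening: 0.708
finger_force: 0.0
```

Call:
step_arm --motion '[{"dp": [0, 0, -20], "twist": [0, 0, 0], "hand": 0.42}, {"dp": [0, 0, -50], "twist": [0, 0, 0], "hand": 0.42}, {"dp": [0, 0, -85], "twist": [0, 0, 0], "hand": 0.42}, {"dp": [30, -40, -105], "twist": [0, 0, 0], "hand": 0}, {"dp": [40, -100, -105], "twist": [0, 0, 0], "hand": 0}]'

```text
clock: 26.4
tool_pos: [0.5531, -0.0288, 0.1972]
eef_rot: [-0.01, 1.0, 0.001, 0.002]
contact_force: [0.8, -0.9, 0.6]
opening: 0.514
finger_force: 0.0
```

Call:
step_arm --motion '[{"dp": [10, -50, 0], "twist": [0, 0, 0], "hand": 0}, {"dp": [20, -100, 0], "twist": [0, 0, 0], "hand": 0}, {"dp": [20, -100, 0], "twist": [0, 0, 0], "hand": 0}]'

```text
clock: 26.78
tool_pos: [0.5329, -0.1366, 0.1948]
eef_rot: [-0.003, 1.0, -0.002, -0.001]
contact_force: [0.0, 0.6, 0.1]
opening: 0.498
finger_force: 0.0
```

```bash
python3 - <<'E'
from h import *
st();s=snap('top','t7.png');q,p=rim(s,(.590,.069),.108);print(q);seat(s,np.array([.5895,.0695]),.108)
q2,p2=rim(s,(.598,-.288),.113)
m=cv2.inRange(cv2.cvtColor(p2,cv2.COLOR_BGR2HSV),(20,100,100),(35,255,255));v,u=np.nonzero(m);print('rod top',.598+(u.mean()-80)*.0005,-.288+(v.mean()-80)*.0005)
q3,p3=rim(s,(.5886,.179),.097);m=cv2.inRange(cv2.cvtColor(p3,cv2.COLOR_BGR2HSV),(20,60,100),(35,255,255));v,u=np.nonzero(m);sel=np.hypot(u-80,v-80)<40
c,rd=cv2.minEnclosingCircle(np.c_[u,v][sel].astype(np.float32));print('tube',.5886+(c[0]-80)*.0005,.179+(c[1]-80)*.0005,rd*.5)
cv2.imwrite('pics/c7.png',np.hstack([cv2.resize(x,None,fx=1.6,fy=1.6) for x in (p,p2,p3)]))
E
```

```text
{'clock': 26.775, 'q': [0.4457, 0.6689, -0.4684, 1.8219, 0.4267, 0.7538, 1.3244], 'tool_pos': [0.5329, -0.1366, 0.1948], 'eef_rot': [-0.0031, 1.0, -0.0017, -0.0009], 'contact_force': [0.002, 0.5872, 0.1432], 'opening': 0.4976, 'finger_force': 0.0}
[0.59  0.069]
floor z [0.0739 0.0762 0.0789] 101
rim slope,z [ 0.0202 -0.0168  0.1054] 152 [0.1066 0.1106]
rod top 0.60189651416122 -0.287818082788671
tube 0.5886102005004883 0.17899568557739257 19.970346450805664
```

View pics/c7.png

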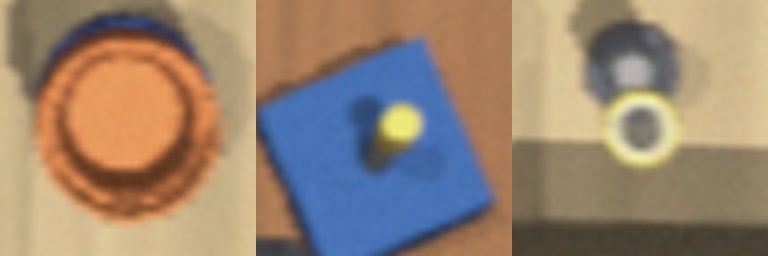

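Both cups are nested: the stack is centred and the floor depth is 0.076 m as expected. The rod leans slightly (yellow top at (402,122) in the middle patch) and the tube ring is clear at (642,128). I'll turn the hand 90° for the rod so closing along x straightens it.

Call:
step_arm --motion '[{"dp": [-12, -30, 0], "twist": [0, 0, -0.18], "hand": 0}, {"dp": [-25, -60, 0], "twist": [0, 0, -0.36], "hand": 0}, {"dp": [-38, -92, 0], "twist": [0, 0, -0.54], "hand": 0}, {"dp": [-50, -122, 0], "twist": [0, 0, -0.72], "hand": 0}, {"dp": [-63, -153, 0], "twist": [0, 0, -0.9], "hand": 0}]'

```text
clock: 27.45
tool_pos: [0.6013, -0.2812, 0.1955]
eef_rot: [-0.446, 0.895, 0.0, 0.001]
contact_force: [1.0, 0.2, 0.3]
opening: 0.503
finger_force: 0.0
```

Call:
step_arm --motion '[{"dp": [0, 0, 0], "twist": [0, 0, -0.17], "hand": -0.1}, {"dp": [0, 0, 0], "twist": [0, 0, -0.34], "hand": -0.1}, {"dp": [0, 0, 0], "twist": [0, 0, -0.51], "hand": -0.1}, {"dp": [0, 0, 0], "twist": [0, 0, -0.67], "hand": -0.1}, {"dp": [0, 0, 0], "twist": [0, 0, -0.67], "hand": -0.1}]'

```text
clock: 28.08
tool_pos: [0.5971, -0.2772, 0.1914]
eef_rot: [0.711, -0.703, 0.002, 0.001]
contact_force: [10.0, 14.2, 17.6]
opening: 0.453
finger_force: 0.0
```

```bash
cat >> h.py <<'E'
RX=RT*R.from_rotvec([0,0,-np.pi/2])
E
python3 - <<'E'
from h import *
st();togo([.5985,-.288,.077],RX)
E
```

```text
{'clock': 28.075, 'q': [0.9407, 1.1688, -1.474, 1.4686, 1.1644, 1.5242, 2.6537], 'tool_pos': [0.5971, -0.2772, 0.1914], 'eef_rot': [0.7107, -0.7034, 0.0015, 0.0015], 'contact_force': [9.9978, 14.2377, 17.6459], 'opening': 0.4535, 'finger_force': 0.0}
dp [ 10.3  -1.3 114.4]
twist [ 0.    -0.004 -0.005]
```

The joints ran toward their limits that way (q7 2.65, q3 -1.47), so I'll turn back the other way at once.

Call:
step_arm --motion '[{"dp": [0, 0, 0], "twist": [0, 0, 0.18], "hand": -0.1}, {"dp": [0, 0, 0], "twist": [0, 0, 0.36], "hand": -0.1}, {"dp": [0, 0, 0], "twist": [0, 0, 0.54], "hand": -0.1}, {"dp": [0, 0, 0], "twist": [0, 0, 0.72], "hand": -0.1}, {"dp": [0, 0, 0], "twist": [0, 0, 0.9], "hand": -0.1}]'

```text
clock: 28.7
tool_pos: [0.5983, -0.2758, 0.1935]
eef_rot: [-0.331, 0.944, -0.002, 0.001]
contact_force: [0.2, -0.4, 0.5]
opening: 0.448
finger_force: 0.0
```

```bash
python3 - <<'E'
from h import *
st()
E
```

```text
{'clock': 28.7, 'q': [0.9227, 1.102, -1.354, 1.4689, 1.0815, 1.4239, 1.7882], 'tool_pos': [0.5983, -0.2758, 0.1935], 'eef_rot': [-0.3314, 0.9435, -0.0021, 0.001], 'contact_force': [0.1503, -0.4078, 0.4867], 'opening': 0.4478, 'finger_force': 0.0}
```

Call:
step_arm --motion '[{"dp": [0, 0, 0], "twist": [0, 0, 0.18], "hand": -0.1}, {"dp": [0, 0, 0], "twist": [0, 0, 0.36], "hand": -0.1}, {"dp": [0, 0, 0], "twist": [0, 0, 0.54], "hand": -0.1}, {"dp": [0, 0, 0], "twist": [0, 0, 0.72], "hand": -0.1}, {"dp": [0, 0, 0], "twist": [0, 0, 0.9], "hand": -0.1}]'

```text
clock: 29.32
tool_pos: [0.5983, -0.2757, 0.1935]
eef_rot: [0.112, 0.994, -0.001, 0.002]
contact_force: [0.1, 0.2, -0.2]
opening: 0.449
finger_force: 0.0
```

Call:
step_arm --motion '[{"dp": [0, 0, 0], "twist": [0, 0, 0.18], "hand": -0.1}, {"dp": [0, 0, 0], "twist": [0, 0, 0.36], "hand": -0.1}, {"dp": [0, 0, 0], "twist": [0, 0, 0.54], "hand": -0.1}, {"dp": [0, 0, 0], "twist": [0, 0, 0.72], "hand": -0.1}, {"dp": [0, 0, 0], "twist": [0, 0, 0.9], "hand": -0.1}]'

```text
clock: 29.95
tool_pos: [0.5983, -0.2756, 0.1935]
eef_rot: [0.533, 0.846, -0.001, 0.002]
contact_force: [0.7, -1.2, -0.5]
opening: 0.447
finger_force: 0.0
```

```bash
cat >> h.py <<'E'
RX=RT*R.from_rotvec([0,0,np.pi/2])
E
python3 - <<'E'
from h import *
st();togo([.5985,-.288,.077],RX)
E
```

```text
{'clock': 29.95, 'q': [0.8451, 0.9621, -1.046, 1.4734, 0.8663, 1.2074, 0.12], 'tool_pos': [0.5983, -0.2756, 0.1935], 'eef_rot': [0.533, 0.8461, -0.0005, 0.0023], 'contact_force': [0.7091, -1.1935, -0.4863], 'opening': 0.4466, 'finger_force': 0.0}
dp [-10.8  -5.4 116.6]
twist [0.002 0.004 0.432]
```

Call:
step_arm --motion '[{"dp": [-4, -2, 0], "twist": [0, 0, 0.15], "hand": -0.1}, {"dp": [-8, -4, 0], "twist": [0, 0, 0.3], "hand": -0.1}, {"dp": [-11, -5, 0], "twist": [0, 0, 0.432], "hand": -0.1}, {"dp": [-11, -5, 0], "twist": [0, 0, 0.432], "hand": -0.1}, {"dp": [-11, -5, 0], "twist": [0, 0, 0.432], "hand": -0.1}]'

```text
clock: 30.58
tool_pos: [0.5981, -0.2886, 0.1934]
eef_rot: [0.699, 0.715, -0.0, 0.002]
contact_force: [-0.5, -0.2, 0.1]
opening: 0.448
finger_force: 0.0
```

```bash
python3 - <<'E'
from h import *
st();togo([.5985,-.288,.077],RX)
s=snap('scene');C=cloud(s)
for b in blobs(mask(s,(20,100,100),(35,255,255)),8):
    v,u=np.nonzero(b);P=plane(s,np.c_[u,v],.113).mean(0)
    if np.hypot(P[0]-.6,P[1]+.29)<.04: print(len(u),u.mean(),v.mean(),P)
E
```

```text
{'clock': 30.575, 'q': [0.8282, 0.9357, -0.9572, 1.4568, 0.8025, 1.1651, -0.235], 'tool_pos': [0.5981, -0.2886, 0.1934], 'eef_rot': [0.6994, 0.7147, -0.0004, 0.0023], 'contact_force': [-0.4566, -0.2182, 0.1288], 'opening': 0.4482, 'finger_force': 0.0}
dp [1.000e+00 1.000e-01 1.164e+02]
twist [0.003 0.004 0.007]
28 299.07142857142856 268.17857142857144 [ 0.60078633 -0.2927838   0.113     ]
```

Call:
step_arm --motion '[{"dp": [0.5, 0, 40], "twist": [0, 0, 0], "hand": -0.1}, {"dp": [0.5, 0, 75], "twist": [0, 0, 0], "hand": -0.1}, {"dp": [0.5, 0, 100], "twist": [0, 0, 0], "hand": -0.1}, {"dp": [0.5, 0, 116], "twist": [0, 0, 0], "hand": -0.1}, {"dp": [0.5, 0, 116], "twist": [0, 0, 0], "hand": -0.1}]'

```text
clock: 31.25
tool_pos: [0.5975, -0.2897, 0.0765]
eef_rot: [0.701, 0.714, -0.001, 0.002]
contact_force: [-0.1, -0.3, 0.8]
opening: 0.448
finger_force: 0.0
```

```bash
python3 - <<'E'
from h import *
st();togo([.5985,-.288,.077],RX)
E
```

```text
{'clock': 31.25, 'q': [0.8003, 1.0707, -0.872, 1.5312, 0.9344, 0.9944, -0.3335], 'tool_pos': [0.5975, -0.2897, 0.0765], 'eef_rot': [0.7007, 0.7135, -0.0009, 0.0018], 'contact_force': [-0.0729, -0.349, 0.7852], 'opening': 0.448, 'finger_force': 0.0}
dp [ 1.7  1.  -0.5]
twist [0.001 0.004 0.003]
```

Now close gently on the grip, correcting 1 to 2 mm, and lift.

Call:
step_arm --motion '[{"dp": [1.5, 1, 0], "twist": [0, 0, 0], "hand": -0.5}, {"dp": [1.5, 1, 0], "twist": [0, 0, 0], "hand": -0.8}, {"dp": [1.5, 1, 0], "twist": [0, 0, 0], "hand": -1}, {"dp": [1.5, 1, 0], "twist": [0, 0, 0], "hand": -1}, {"dp": [1.5, 1, 0], "twist": [0, 0, 0], "hand": -1}]' --force 20

```text
clock: 31.88
tool_pos: [0.5992, -0.2885, 0.0779]
eef_rot: [0.701, 0.713, -0.001, 0.003]
contact_force: [-0.5, 0.3, 4.3]
opening: 0.129
finger_force: 20.0
```

Call:
step_arm --motion '[{"dp": [0, 0, -15], "twist": [0, 0, 0], "hand": -1}, {"dp": [0, 0, -40], "twist": [0, 0, 0], "hand": -1}, {"dp": [0, 0, -80], "twist": [0, 0, 0], "hand": -1}, {"dp": [0, 0, -125], "twist": [0, 0, 0], "hand": -1}, {"dp": [0, 0, -170], "twist": [0, 0, 0], "hand": -1}]'

```text
clock: 32.5
tool_pos: [0.5985, -0.2873, 0.2506]
eef_rot: [0.701, 0.714, -0.0, 0.003]
contact_force: [1.0, 0.7, -0.3]
opening: 0.126
finger_force: 20.0
```

```bash
python3 - <<'E'
from h import *
st();togo([.589,.179,.247],RX)
s=snap('scene','s8.png');i=cv2.imread('pics/s8.png')[150:330,200:400];cv2.imwrite('pics/c8.png',cv2.resize(i,None,fx=3,fy=3,interpolation=cv2.INTER_CUBIC))
E
```

```text
{'clock': 32.5, 'q': [0.8328, 0.8756, -0.9871, 1.3963, 0.7437, 1.2572, -0.1917], 'tool_pos': [0.5985, -0.2873, 0.2506], 'eef_rot': [0.7005, 0.7136, -0.0002, 0.003], 'contact_force': [1.0248, 0.7337, -0.2858], 'opening': 0.1259, 'finger_force': 19.9964}
dp [466.4  -0.9   1.5]
twist [0.004 0.005 0.004]
```

View pics/c8.png

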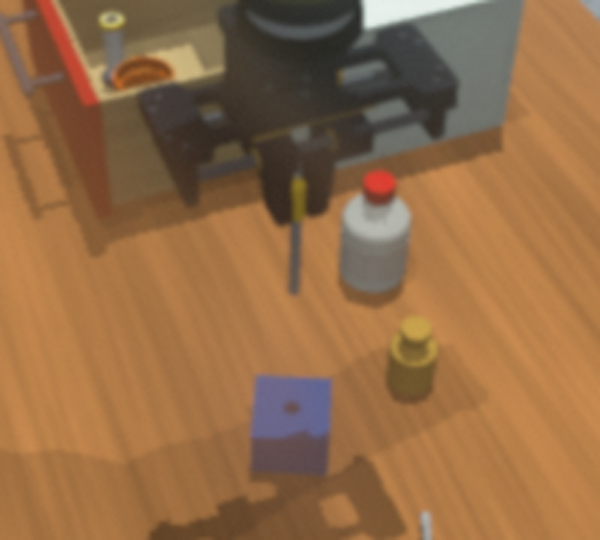

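The rod is in the gripper, with the grip at crop (298,200) and the tip at (293,291). I'll compare this with the projection of a vertical rod.

```bash
cat >> h.py <<'E'
def proj(s,p):
    c=R.from_quat(s['orientation']).inv().apply(np.atleast_2d(p)-np.array(s['xyz']));return np.c_[c[:,0]/c[:,2]*s['fx']+s['cx'],c[:,1]/c[:,2]*s['fy']+s['cy']]
E
python3 - <<'E'
from h import *
s=snap('scene');t=r.get_state();print(t['tool_pos']);x,y,z=t['tool_pos'];zt=z+.008-.081
for h in (0,.02,.04,.06): print('pred',h,proj(s,[x,y,zt+h])[0])
print('deriv per 5mm y', proj(s,[x,y+.005,zt])-proj(s,[x,y,zt]),'x',proj(s,[x+.005,y,zt])-proj(s,[x,y,zt]))
i=s['pixels'].astype(int)[205:255,285:312]
sat=i.max(-1)-i.min(-1)
for v in range(0,50,3):
    row=sat[v];m=np.nonzero(row<45)[0]; print(v+205,(m+285).tolist())
E
```

```text
[ 0.6017521  -0.28676724  0.25497518]
pred 0 [299.09909857 245.36711378]
pred 0.02 [299.29111899 238.95703134]
pred 0.04 [299.48908761 232.34838458]
pred 0.06 [299.69328515 225.53180201]
deriv per 5mm y [[-0.8668037  -1.64146473]] x [[ 2.18961116 -0.60945691]]
205 [285, 286, 287, 288, 289, 290, 291, 292, 293, 294, 295, 296, 297, 298, 299, 300, 301, 302, 303, 304, 305, 306, 307, 308, 309, 310, 311]
208 [288, 289, 290, 291, 292, 293, 294, 295, 296, 297, 304, 305, 306, 307, 308, 309, 310, 311]
211 [289, 290, 291, 292, 293, 294, 295, 296, 297, 304, 305, 306, 307, 308, 309, 310, 311]
214 [289, 290, 291, 292, 293, 294, 295, 296, 297, 298, 304, 305, 306, 307, 308, 309, 310]
217 [291, 292, 293, 294, 295, 296, 297, 298, 304, 305, 306, 307, 308]
220 [293, 294, 295, 296, 297, 298, 299]
223 [299, 300, 301]
226 [298, 299, 300, 301]
229 [299, 300]
232 [298, 299, 300]
235 [298, 299, 300]
238 [298, 299, 300]
241 [298, 299, 300]
244 [299]
247 []
250 []
253 []
```

Call:
step_arm --motion '[{"dp": [40, 0, 0], "twist": [0, 0, 0], "hand": -1}, {"dp": [90, 0, 0], "twist": [0, 0, 0], "hand": -1}, {"dp": [140, 0, 0], "twist": [0, 0, 0], "hand": -1}, {"dp": [190, 0, 0], "twist": [0, 0, 0], "hand": -1}, {"dp": [240, 0, 0], "twist": [0, 0, 0], "hand": -1}]'

```text
clock: 33.22
tool_pos: [0.5938, -0.0461, 0.247]
eef_rot: [0.701, 0.713, -0.001, 0.003]
contact_force: [1.2, 0.5, -0.2]
opening: 0.127
finger_force: 20.0
```

Call:
step_arm --motion '[{"dp": [50, 0, 0], "twist": [0, 0, 0], "hand": -1}, {"dp": [100, 0, 0], "twist": [0, 0, 0], "hand": -1}, {"dp": [150, 0, 0], "twist": [0, 0, 0], "hand": -1}, {"dp": [200, 0, 0], "twist": [0, 0, 0], "hand": -1}, {"dp": [226, 0, 0], "twist": [0, 0, 0], "hand": -1}]'

```text
clock: 33.85
tool_pos: [0.589, 0.1821, 0.2463]
eef_rot: [0.699, 0.715, 0.0, 0.002]
contact_force: [0.3, -0.4, -0.2]
opening: 0.127
finger_force: 20.0
```

Call:
step_arm --motion '[{"dp": [0, 0, 0], "twist": [0, 0, 0], "hand": -1}, {"dp": [0, 0, 0], "twist": [0, 0, 0], "hand": -1}, {"dp": [0, 0, 0], "twist": [0, 0, 0], "hand": -1}]'

```text
clock: 34.22
tool_pos: [0.5905, 0.176, 0.2451]
eef_rot: [0.702, 0.712, -0.001, 0.003]
contact_force: [0.3, 0.1, 0.2]
opening: 0.13
finger_force: 20.0
```

```bash
python3 - <<'E'
from h import *
st();togo([.589,.179,.175],RX)
E
```

```text
{'clock': 34.225, 'q': [0.1153, 0.8051, -0.9447, 1.5556, 0.7016, 1.1498, -0.9675], 'tool_pos': [0.5905, 0.176, 0.2451], 'eef_rot': [0.7017, 0.7124, -0.0012, 0.0029], 'contact_force': [0.3102, 0.0986, 0.1724], 'opening': 0.13, 'finger_force': 19.9958}
dp [ 3.4 -1.7 70.1]
twist [0.002 0.006 0.   ]
```

Call:
step_arm --motion '[{"dp": [3, -1.5, 20], "twist": [0, 0, 0], "hand": -1}, {"dp": [3, -1.5, 45], "twist": [0, 0, 0], "hand": -1}, {"dp": [3, -1.5, 65], "twist": [0, 0, 0], "hand": -1}, {"dp": [3, -1.5, 65], "twist": [0, 0, 0], "hand": -1}, {"dp": [3, -1.5, 65], "twist": [0, 0, 0], "hand": -1}]'

```text
clock: 34.85
tool_pos: [0.589, 0.1813, 0.1805]
eef_rot: [0.701, 0.713, -0.0, 0.002]
contact_force: [-0.3, 0.8, -0.7]
opening: 0.126
finger_force: 20.0
```

```bash
python3 - <<'E'
from h import *
st();togo([.589,.179,.175],RX)
s=snap('scene','s9.png');t=r.get_state();x,y,z=t['tool_pos']
print('tip pred',proj(s,[x,y,z+.008-.081]),'mouth',proj(s,[.589,.179,.097]), proj(s,[.589,.179,.105]))
i=cv2.imread('pics/s9.png')[110:200,190:300];cv2.imwrite('pics/c9.png',cv2.resize(i,None,fx=6,fy=6,interpolation=cv2.INTER_CUBIC))
E
```

```text
{'clock': 34.85, 'q': [0.0882, 0.8755, -0.8983, 1.6246, 0.7795, 1.0349, -1.0385], 'tool_pos': [0.589, 0.1813, 0.1805], 'eef_rot': [0.7008, 0.7134, -0.0003, 0.0023], 'contact_force': [-0.2634, 0.7963, -0.6921], 'opening': 0.1263, 'finger_force': 19.9959}
dp [-2.3 -0.   5.6]
twist [0.003 0.004 0.003]
tip pred [[236.36365795 152.83487745]] mouth [[236.84534625 156.30644622]] [[236.63195111 154.11795804]]
```

View pics/c9.png

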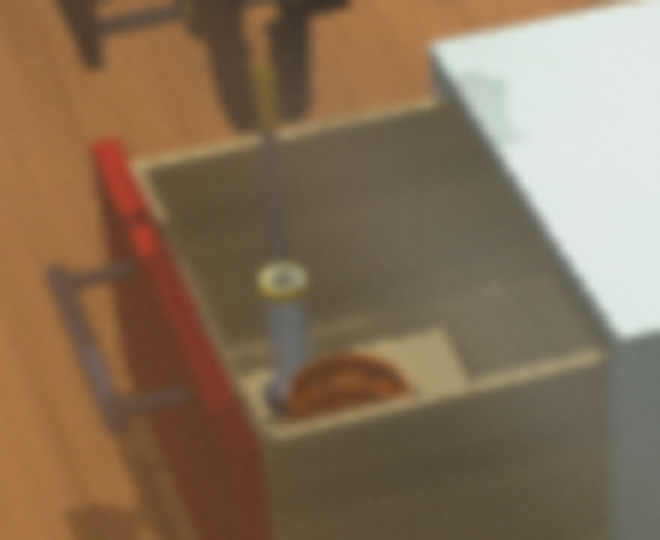

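The tube ring is at crop (283,280), exactly where predicted, and the rod tip sits just above it at (278,258). I'll shift 2 mm and insert slowly.

Call:
step_arm --motion '[{"dp": [-2, 0, 0], "twist": [0, 0, 0], "hand": -1}, {"dp": [-2, 0, 6], "twist": [0, 0, 0], "hand": -1}, {"dp": [-2, 0, 12], "twist": [0, 0, 0], "hand": -1}, {"dp": [-2, 0, 18], "twist": [0, 0, 0], "hand": -1}, {"dp": [-2, 0, 18], "twist": [0, 0, 0], "hand": -1}]'

```text
clock: 35.52
tool_pos: [0.5884, 0.1787, 0.1614]
eef_rot: [0.701, 0.713, -0.001, 0.002]
contact_force: [1.7, -0.2, -1.5]
opening: 0.128
finger_force: 20.0
```

Call:
step_arm --motion '[{"dp": [0, 0, 12], "twist": [0, 0, 0], "hand": -1}, {"dp": [0, 0, 24], "twist": [0, 0, 0], "hand": -1}, {"dp": [0, 0, 36], "twist": [0, 0, 0], "hand": -1}]'

```text
clock: 35.9
tool_pos: [0.5887, 0.1785, 0.125]
eef_rot: [0.701, 0.713, -0.001, 0.002]
contact_force: [-0.0, -0.8, -0.8]
opening: 0.125
finger_force: 20.0
```

Call:
step_arm --motion '[{"dp": [0, 0, 8], "twist": [0, 0, 0], "hand": -1}, {"dp": [0, 0, 16], "twist": [0, 0, 0], "hand": -1}, {"dp": [0, 0, 21], "twist": [0, 0, 0], "hand": -1}, {"dp": [0, 0, 21], "twist": [0, 0, 0], "hand": -1}]'

```text
clock: 36.4
tool_pos: [0.5888, 0.1786, 0.1049]
eef_rot: [0.701, 0.713, -0.001, 0.002]
contact_force: [1.4, -0.6, -1.2]
opening: 0.128
finger_force: 20.0
```

Call:
step_arm --motion '[{"dp": [0, 0, 2], "twist": [0, 0, 0], "hand": -1}, {"dp": [0, 0, 3], "twist": [0, 0, 0], "hand": -1}, {"dp": [0, 0, 3], "twist": [0, 0, 0], "hand": -0.4}, {"dp": [0, 0, 3], "twist": [0, 0, 0], "hand": -0.4}, {"dp": [0, 0, 3], "twist": [0, 0, 0], "hand": -0.4}]'

```text
clock: 37.02
tool_pos: [0.589, 0.1786, 0.1023]
eef_rot: [0.701, 0.713, -0.001, 0.002]
contact_force: [0.5, 0.7, -0.2]
opening: 0.302
finger_force: 0.0
```

Call:
step_arm --motion '[{"dp": [0, 0, -15], "twist": [0, 0, 0], "hand": -0.4}, {"dp": [0, 0, -40], "twist": [0, 0, 0], "hand": -0.4}, {"dp": [0, 0, -80], "twist": [0, 0, 0], "hand": -0.4}, {"dp": [0, 40, -100], "twist": [0, 0, 0], "hand": -0.6}, {"dp": [0, 90, -100], "twist": [0, 0, 0], "hand": -1}]'

```text
clock: 37.65
tool_pos: [0.6804, 0.1818, 0.2068]
eef_rot: [0.7, 0.714, 0.002, 0.003]
contact_force: [0.7, 1.3, -0.2]
opening: 0.111
finger_force: 0.0
```

```bash
python3 - <<'E'
from h import *
st()
s=snap('scene');C=cloud(s)
for b in blobs(mask(s,(20,100,80),(35,255,255)),5):
    v,u=np.nonzero(b)
    if 220<u.mean()<255 and v.mean()<175: print(len(u),u.min(),u.max(),v.min(),v.max())
print('expect grip top',proj(s,[.589,.179,.135]),'grip bottom',proj(s,[.589,.179,.105]),'mouth',proj(s,[.589,.179,.097]))
t=snap('top')
for b in blobs(mask(t,(20,100,80),(35,255,255)),5):
    v,u=np.nonzero(b);P=plane(t,np.c_[u,v],.135).mean(0)
    if np.hypot(P[0]-.589,P[1]-.179)<.03 and len(u)<200: print('top rod',len(u),P,cloud(t)[b][:,2].max())
seat(t,np.array([.59,.069]),.108);print(rim(t,(.59,.069),.108)[0])
# handle bar
C=cloud(t);m=(C[...,2]>.115)&(C[...,2]<.145)&(C[...,0]<.505)&(C[...,0]>.42)&(C[...,1]>.04)&(C[...,1]<.2)
P=C[m];print('handle',len(P),np.round(np.median(P,0),4),np.histogram(P[:,0],bins=np.arange(.42,.51,.01)))
E
```

```text
{'clock': 37.65, 'q': [0.0627, 0.9507, -0.8984, 1.3043, 0.7489, 1.225, -0.8498], 'tool_pos': [0.6804, 0.1818, 0.2068], 'eef_rot': [0.7003, 0.7138, 0.0018, 0.003], 'contact_force': [0.7303, 1.2875, -0.245], 'opening': 0.1112, 'finger_force': 0.0}
13 221 224 72 83
89 232 242 144 159
expect grip top [[235.81511943 145.74088565]] grip bottom [[236.63195111 154.11795804]] mouth [[236.84534625 156.30644622]]
floor z [0.0763 0.6325 0.6368] 441
rim slope,z [ 0.026  -0.0058  0.1059] 68 [0.107 0.109]
[0.5885 0.062 ]
handle 0 [nan nan nan] (array([0, 0, 0, 0, 0, 0, 0, 0, 0]), array([0.42, 0.43, 0.44, 0.45, 0.46, 0.47, 0.48, 0.49, 0.5 , 0.51]))
  return _methods._mean(a, axis=axis, dtype=dtype,
  ret = um.true_divide(
```

The rod is fully down: its yellow grip top is at row 144, as predicted. I'll move in front of the handle to close the drawer.

Call:
step_arm --motion '[{"dp": [-12, -48, 0], "twist": [0, 0, 0], "hand": -1}, {"dp": [-24, -96, 0], "twist": [0, 0, 0], "hand": -1}, {"dp": [-36, -144, 0], "twist": [0, 0, 0], "hand": -1}, {"dp": [-48, -192, 0], "twist": [0, 0, 0], "hand": -1}, {"dp": [-59, -240, 0], "twist": [0, 0, 0], "hand": -1}]'

```text
clock: 38.38
tool_pos: [0.4374, 0.1168, 0.2028]
eef_rot: [0.701, 0.713, -0.001, 0.003]
contact_force: [0.0, 0.6, 0.6]
opening: 0.004
finger_force: 0.0
```

Call:
step_arm --motion '[{"dp": [0, 0, 0], "twist": [0, 0, 0], "hand": -1}, {"dp": [0, 0, 0], "twist": [0, 0, 0], "hand": -1}]'

```text
clock: 38.62
tool_pos: [0.4406, 0.1178, 0.2029]
eef_rot: [0.701, 0.713, 0.0, 0.003]
contact_force: [1.1, 0.2, -0.1]
opening: 0.004
finger_force: 0.0
```

```bash
python3 - <<'E'
from h import *
st();togo([.438,.120,.105],RX)
s=snap('scene');C=cloud(s);m=(C[...,2]>.118)&(C[...,2]<.14)&(C[...,0]<.505)&(C[...,0]>.44)&(C[...,1]>.05)&(C[...,1]<.19)
P=C[m];print('handle',len(P),np.round(np.percentile(P[:,0],[5,25,50,75,95]),4))
t=snap('top');seat(t,np.array([.59,.069]),.108);print(rim(t,(.59,.069),.108)[0],cups(s),find(s,'scene','cup0'))
E
```

```text
{'clock': 38.625, 'q': [0.2212, 0.6686, -0.9532, 2.069, 0.7808, 0.8109, -1.1944], 'tool_pos': [0.4406, 0.1178, 0.2029], 'eef_rot': [0.7008, 0.7133, 0.0002, 0.0029], 'contact_force': [1.1324, 0.2265, -0.1165], 'opening': 0.0039, 'finger_force': 0.0}
dp [ 2.6 -3.  97.8]
twist [0.004 0.004 0.003]
handle 157 [0.4754 0.4782 0.4816 0.486  0.4996]
floor z [0.0738 0.0758 0.079 ] 104
rim slope,z [ 0.0024 -0.0171  0.1049] 149 [0.1064 0.1098]
[0.5895 0.069 ] [(array([0.5469, 0.261 ]), 0.1444, 243)] [(array([0.5975, 0.0871, 0.1006]), 0.55)]
```

Call:
step_arm --motion '[{"dp": [2, -3, 30], "twist": [0, 0, 0], "hand": -1}, {"dp": [2, -3, 60], "twist": [0, 0, 0], "hand": -1}, {"dp": [2, -3, 85], "twist": [0, 0, 0], "hand": -1}, {"dp": [2, -3, 98], "twist": [0, 0, 0], "hand": -1}, {"dp": [2, 3, 98], "twist": [0, 0, 0], "hand": -1}]'

```text
clock: 39.4
tool_pos: [0.4431, 0.1193, 0.1032]
eef_rot: [0.701, 0.714, -0.001, 0.002]
contact_force: [0.4, -1.5, -0.2]
opening: 0.004
finger_force: 0.0
```

Call:
step_arm --motion '[{"dp": [0, 6, 0], "twist": [0, 0, 0], "hand": -1}, {"dp": [0, 12, 0], "twist": [0, 0, 0], "hand": -1}, {"dp": [0, 18, 0], "twist": [0, 0, 0], "hand": -1}, {"dp": [0, 26, 0], "twist": [0, 0, 0], "hand": -1}, {"dp": [0, 36, 0], "twist": [0, 0, 0], "hand": -1}]'

```text
clock: 40.02
tool_pos: [0.4793, 0.1195, 0.1043]
eef_rot: [0.701, 0.713, -0.001, 0.002]
contact_force: [-1.1, 1.3, 1.1]
opening: 0.005
finger_force: 0.7
```

```bash
python3 - <<'E'
from h import *
st();s=snap('scene');C=cloud(s);m=(C[...,2]>.118)&(C[...,2]<.14)&(C[...,0]<.55)&(C[...,0]>.44)&(C[...,1]>.05)&(C[...,1]<.19)
P=C[m];print('handle',len(P),np.round(np.percentile(P[:,0],[5,25,50,75,95]),4))
t=snap('top');
for b in blobs(mask(t,(0,150,80),(3,255,255)),100):
    v,u=np.nonzero(b);print('red',len(u),plane(t,np.c_[u,v],.152).mean(0))
E
```

```text
{'clock': 40.025, 'q': [0.1242, 0.8476, -0.788, 2.047, 0.999, 0.6909, -1.3199], 'tool_pos': [0.4793, 0.1195, 0.1043], 'eef_rot': [0.7007, 0.7135, -0.0009, 0.0024], 'contact_force': [-1.0545, 1.3469, 1.1018], 'opening': 0.0048, 'finger_force': 0.6836}
handle 237 [0.4693 0.4901 0.5013 0.5304 0.5355]
red 319 [0.54563646 0.04562007 0.152     ]
red 235 [0.5431908 0.2058362 0.152    ]
```

Call:
step_arm --motion '[{"dp": [0, 12, 0], "twist": [0, 0, 0], "hand": -1}, {"dp": [0, 26, 0], "twist": [0, 0, 0], "hand": -1}, {"dp": [0, 40, 0], "twist": [0, 0, 0], "hand": -1}, {"dp": [0, 54, 0], "twist": [0, 0, 0], "hand": -1}, {"dp": [0, 68, 0], "twist": [0, 0, 0], "hand": -1}]'

```text
clock: 40.75
tool_pos: [0.5474, 0.1205, 0.1041]
eef_rot: [0.701, 0.713, -0.001, 0.002]
contact_force: [-1.0, 0.5, -0.4]
opening: 0.008
finger_force: 0.7
```

Call:
step_arm --motion '[{"dp": [0, 13, 0], "twist": [0, 0, 0], "hand": -1}, {"dp": [0, 26, 0], "twist": [0, 0, 0], "hand": -1}, {"dp": [0, 38, 0], "twist": [0, 0, 0], "hand": -1}, {"dp": [0, 48, 0], "twist": [0, 0, 0], "hand": -1}, {"dp": [0, 56, 0], "twist": [0, 0, 0], "hand": -1}]'

```text
clock: 41.38
tool_pos: [0.6034, 0.1215, 0.1043]
eef_rot: [0.701, 0.713, -0.001, 0.002]
contact_force: [-0.1, -1.9, 0.0]
opening: 0.002
finger_force: 0.6
```

Call:
step_arm --motion '[{"dp": [0, 4, 0], "twist": [0, 0, 0], "hand": -1}, {"dp": [0, 8, 0], "twist": [0, 0, 0], "hand": -1}, {"dp": [0, 10, 0], "twist": [0, 0, 0], "hand": -1}, {"dp": [0, 12, 0], "twist": [0, 0, 0], "hand": -1}]'

```text
clock: 41.88
tool_pos: [0.6149, 0.1221, 0.1045]
eef_rot: [0.701, 0.713, -0.001, 0.002]
contact_force: [-0.2, -0.7, 0.7]
opening: 0.008
finger_force: 0.5
```

Call:
step_arm --motion '[{"dp": [0, 2, 0], "twist": [0, 0, 0], "hand": -1}, {"dp": [0, 4, 0], "twist": [0, 0, 0], "hand": -1}, {"dp": [0, 4, 0], "twist": [0, 0, 0], "hand": -1}]'

```text
clock: 42.25
tool_pos: [0.6194, 0.1223, 0.1046]
eef_rot: [0.701, 0.713, -0.0, 0.002]
contact_force: [0.4, 0.4, 0.3]
opening: 0.004
finger_force: 0.0
```

Call:
step_arm --motion '[{"dp": [0, 1, 0], "twist": [0, 0, 0], "hand": -1}, {"dp": [0, 2, 0], "twist": [0, 0, 0], "hand": -1}, {"dp": [0, 2, 0], "twist": [0, 0, 0], "hand": -1}]'

```text
clock: 42.62
tool_pos: [0.6211, 0.1224, 0.1046]
eef_rot: [0.701, 0.713, -0.0, 0.002]
contact_force: [-0.4, 0.8, 1.0]
opening: 0.004
finger_force: 0.3
```

Call:
step_arm --motion '[{"dp": [0, 1, 0], "twist": [0, 0, 0], "hand": -1}, {"dp": [0, 2, 0], "twist": [0, 0, 0], "hand": -1}, {"dp": [0, 2, 0], "twist": [0, 0, 0], "hand": -1}]'

```text
clock: 43.0
tool_pos: [0.6231, 0.1223, 0.1045]
eef_rot: [0.701, 0.713, -0.001, 0.002]
contact_force: [-0.9, 0.0, 0.8]
opening: 0.006
finger_force: 0.2
```

Call:
step_arm --motion '[{"dp": [0, 1, 0], "twist": [0, 0, 0], "hand": -1}, {"dp": [0, 2, 0], "twist": [0, 0, 0], "hand": -1}, {"dp": [0, 2, 0], "twist": [0, 0, 0], "hand": -1}]'

```text
clock: 43.38
tool_pos: [0.6244, 0.1223, 0.1045]
eef_rot: [0.701, 0.713, -0.001, 0.002]
contact_force: [-4.2, 0.3, 2.4]
opening: 0.01
finger_force: 1.6
```

```bash
python3 - <<'E'
from h import *
st();t=snap('top')
for b in blobs(mask(t,(0,150,80),(3,255,255)),60):
    v,u=np.nonzero(b);P=plane(t,np.c_[u,v],.152);print('red',len(u),P.mean(0),np.percentile(P[:,0],[2,98]))
E
```

```text
{'clock': 43.375, 'q': [0.1537, 0.9883, -0.8331, 1.6112, 0.8692, 0.9509, -0.9752], 'tool_pos': [0.6244, 0.1223, 0.1045], 'eef_rot': [0.7007, 0.7135, -0.0011, 0.0021], 'contact_force': [-4.156, 0.2806, 2.4048], 'opening': 0.0098, 'finger_force': 1.616}
red 99 [ 0.726801   -0.14015289  0.152     ] [0.71614089 0.73782279]
red 70 [0.68585774 0.13758927 0.152     ] [0.67961915 0.69170315]
red 332 [0.68577688 0.04739746 0.152     ] [0.67882273 0.69229088]
```

Call:
step_arm --motion '[{"dp": [0, 1, 0], "twist": [0, 0, 0], "hand": -1}, {"dp": [0, 2, 0], "twist": [0, 0, 0], "hand": -1}, {"dp": [0, 2, 0], "twist": [0, 0, 0], "hand": -1}]'

```text
clock: 43.8
tool_pos: [0.6244, 0.1223, 0.1045]
eef_rot: [0.7, 0.714, -0.003, 0.001]
contact_force: [-8.1, -0.4, 6.6]
opening: 0.004
finger_force: 4.5
```

Call:
step_arm --motion '[{"dp": [0, -4, 0], "twist": [0, 0, 0], "hand": -1}, {"dp": [0, -15, 0], "twist": [0, 0, 0], "hand": -1}, {"dp": [0, -50, 0], "twist": [0, 0, 0], "hand": -1}, {"dp": [0, -100, 0], "twist": [0, 0, 0], "hand": -1}, {"dp": [0, -120, -40], "twist": [0, 0, 0], "hand": -1}]'

```text
clock: 44.42
tool_pos: [0.5023, 0.1185, 0.1426]
eef_rot: [0.7, 0.714, -0.004, 0.001]
contact_force: [0.7, 0.1, 0.8]
opening: 0.007
finger_force: 0.0
```

Call:
step_arm --motion '[{"dp": [0, 0, -50], "twist": [0, 0, 0], "hand": -1}, {"dp": [0, 0, -80], "twist": [0, 0, 0], "hand": -1}, {"dp": [0, 0, -80], "twist": [0, 0, 0], "hand": -1}, {"dp": [0, 0, -80], "twist": [0, 0, 0], "hand": -1}]'

```text
clock: 44.92
tool_pos: [0.5062, 0.1199, 0.2234]
eef_rot: [0.701, 0.713, -0.001, 0.003]
contact_force: [0.1, -0.1, -0.9]
opening: 0.006
finger_force: 0.0
```

```bash
python3 - <<'E'
from h import *
st();t=snap('top','t10.png')
for b in blobs(mask(t,(0,150,80),(3,255,255)),60):
    v,u=np.nonzero(b);P=plane(t,np.c_[u,v],.152);print('red',len(u),P.mean(0),np.percentile(P[:,0],[2,98]))
E
```

```text
{'clock': 44.925, 'q': [0.233, 0.7142, -0.9568, 1.866, 0.723, 0.9551, -1.0421], 'tool_pos': [0.5062, 0.1199, 0.2234], 'eef_rot': [0.7009, 0.7132, -0.0014, 0.0026], 'contact_force': [0.0704, -0.1233, -0.9348], 'opening': 0.0061, 'finger_force': 0.0}
red 99 [ 0.726801   -0.14015289  0.152     ] [0.71614089 0.73782279]
red 802 [0.68445737 0.12071394 0.152     ] [0.6766813  0.69199358]
```

View pics/t10.png

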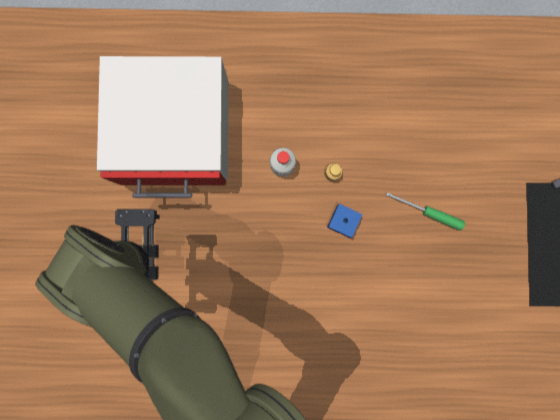

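The drawer is flush with the cabinet at (160,178), the stand is empty, the bench is clear of cups, the bystanders are untouched and the arm is free. I'll hand in now.

```bash
python3 - <<'E'
from plant import r
print(r.finish_job())
E
```

```text
the job is handed in; nothing more can be done
None
```

I handed the job in at about 45 s, but the judge returned no verdict. By my own checks, both orange cups were nested in the blue cup and the rod was fully down in the tube. The drawer closed gently against its stop, and the screwdriver, bottle and weight looked unmoved.

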